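Rinse the pond-dipping kit and set it to drain

ROBOT

A 7-joint arm with a two-finger parallel gripper is mounted at the origin on the work surface. World frame = base frame: x ahead of the robot, y to its left, z up, the work surface at z = 0. Lengths are in m, angles in rad, forces in N, time in s.
With the tool pointing down it reaches from about 0.35 to 0.9 m from the base axis. Payload 19.9 kg.
Tool frame: the origin (TCP) lies midway between the tips of the shut fingers; the grasp point (between the pads) lies 19 mm behind it (bot.pinch_z is the x of the grasp point in the tool frame, in m); x points along the fingers, z is the direction in which the jaws open and shut, and the axes are right-handed (so a half turn about x gives the same grasp; the last joint's range is limited). The gripper opens to 94 mm and grips with 3 to 60 N. Pads are 16 mm wide; open, the fingers measure 119 mm over their backs; the gripper's body (75 mm by 177 mm) begins 78 mm behind the grasp point.
Start: joints at [-1.294, 0.417, -0.01, 1.614, 0.005, 1.111, -0.053], TCP at [0.196, 0.593, 0.205] pointing down, gripper open.
Joint ranges: [-2.81, 2.81], [-0.39, 2.02], [-1.27, 1.25], [0.06, 2.57], [-1.19, 4.33], [0.19, 2], [-2.82, 2.82]. Speed limits (rad/s): [1.89, 1.89, 2.39, 2.39, 3.01, 3.01, 3.01].

INTERFACE

Orientations are given as a rotation vector (axis times angle).
In Python, from cell import bot, eyes, workorder gives the robot as it stands.
- The arm moves only by the tool move_arm, never from a script. Its argument "motion" is a list of rows, each a list of 3 entries, a list of its own where there are three numbers: the shift along the world's x, y, z in cm, then the turn about the world's z in rad, then the opening, from 0 (shut) to 1 (fully open). A call has 1 to 20 rows; each row is the pose to reach, as a shift and turn from the pose commanded when the call began; what a row does not reach only later rows make up. A row lasts 1/12 s, in which the tool goes at most 41.7 mm and 7.16 degrees, less where a joint would pass 70% of its speed; a pose out of reach is approached as far as the arm can. A call with a gripper value outside its range is refused whole. The fingers move at their own pace and stop on an object; "force" is the grip in N (left out, the last holds). Time passes only in rows, so rows that repeat a pose let the fingers close. It gives the time, the measured TCP pose, the force and the opening at its end, in the units of the state.
- bot.get_obs(): the state, without advancing time (a new reading comes with each control period).
- eyes.get_image(name): name is "scene" or "top" or "wrist"; returns a dict with "image" (384x512x3 uint8, blue, green, red), "mtx" (3x3 intrinsics, pixels), "rvec" (rotation vector, rad) and "tvec" (3), from world to camera coordinates, as OpenCV has them. Camera axes: x right, y down, z forward; pixel columns grow to the right and rows downward; lengths in m; the calibration is good to about 2 mm. A picture is of the moment at which its call begins. There is no depth.
- workorder.sign_off(): hands the job in, once; it reports no verdict.
The state is a dict: "t": time; "q": joint angles; "joint_velocities": joint speeds; "tau": joint torques, N m; "eef_pos": TCP position; "tool_rot": TCP orientation; "wrist_force": force on the tool from outside, world axes, zero at the start; "wrist_torque": the same for the moment, N m; "opening": opening from 0.0 (shut) to 1.0 (fully open).
Only numpy, scipy, OpenCV 4.12 (cv2) and the standard library are available. Lean on these libraries where they do the work, as an engineer would, in place of code of your own. Each camera call takes 0.05 s, during which the arm holds its last target.

TASK

The pond-life session at the museum's microscope table is over: stand the wire basket squarely on the two raised rails of the rinse station, in the middle under the spout, and let go of it; rinse it with two full strokes of the orange pump head, each pushed down through the light first stop as far as the stiff second stop and let come all the way up; then hang the basket by its green grip on the hook of the stand, keeping it upright all along. Set every white sorting tray to drain on the sloped blue rack, open side up, lying flat side by side on the slats with its length up the slope and its low end down by the lip. In the end the basket hangs freely and still, and the dish, the jar and the hand lens have been left where they are.

Things in the scene. Friction and masses are not known exactly. Their poses are not given: they have to be found in the camera images.
- basket: Steel wire basket, about 160 g: 110 mm (x) by 84 mm (y), rim 50 mm high, flat bottom. Origin: middle of its underside, z up. A flat bail leg rises on each y side (y = +-40 mm) to a green hand-grip across the top; between rim and grip is an open window 50 mm high and 74 mm wide through which a hook can pass along x. A half turn makes no difference.
- basket_grip (a point): Centre of the basket's green hand-grip, 112 mm above the basket's underside: a bar 64 mm long along the basket's y axis, 13 mm thick (x) and 24 mm tall. Its flat underside, 12 mm below this point, is what rests on a hook. Axes as the basket's.
- rails_mid (a point): Rinse station (fixed): middle between the tops of two narrow steel rails, 40 mm above the table, over a drip pan. Rails run along this point's x: each 100 mm long, 10 mm wide, at y = +-25 mm. x points level to the pump bottle (near side at x = 68 mm), z up. The basket stands across both, its x axis along theirs, its middle over this point.
- spout_tip (a point): Lowest point of the station's spout, 67 mm above the rails' tops, at x = 26 mm in the rails' axes. From here the spout (10 mm thick, its top 19 mm above this point) runs in +x to the bottle. It clears the rim of a basket on the rails by only 17 mm, so the basket goes in and out level along the rails, under it; the grip is higher than the spout.
- pump_top (a point): Middle of the flat top of the orange round pump head (44 mm across) over the rinse bottle, 115 mm beyond the rails' middle in their x; about 182 mm above the table when up. It moves with the head. Press straight down: 20 mm in all.
- pump_head (a joint): First stage of the pump stroke in m: 0 fully up, 0.014 at the light first stop. Spring: about 2 N at the start, 6 N at the first stop; comes up by itself when let go.
- pump_sleeve (a joint): Second stage of the pump stroke in m, which follows when the head is pressed beyond the first stop: 0 not yet moved, 0.006 at the second stop. Stiffer spring: begins at about 9 N, 15 N at the second stop, where it is solid; springs back by itself.
- hook_seat (a point): Seat of the fixed hook stand's hook: top of its level round arm (10 mm thick), 190 mm above the table. The arm runs along this point's x: the open end is at -x, where it turns up from x = -22 to -37 mm to 16 mm above the seat; the post is at x = +78 mm and no higher than the arm. z is up. The handle's bar hangs across the arm, along y.
- slope: Draining rack of blue slats over a white drip pan (fixed), tilted 25 degrees, low side to the robot. Origin: middle of the slats' top, 78 mm above the table; x up the slope, y level along the rack, z square out of the slope. Slats: x -43 to +43, y -195 to +195 mm. The lip's inner face is at x = -50 mm, 12 mm high: a tray lying against it has its centre at x = -2, z = 12 mm.
- hook_stand: The fixed hook stand: round dark foot 110 mm across, post and hook; origin on the table straight below the hook seat.
- dish_mid (a point): Bystander: covered clear culture dish, 64 mm across, 17 mm high; its middle.
- jar_mid (a point): Bystander: amber specimen jar, 72 mm across, 85 mm high; its middle.
- lens_mid (a point): Bystander: black hand lens lying flat, 80 mm across with a handle 85 mm long along +y; middle of the glass.
- tray1_mid (a point): Centre of the first white open sorting tray (96 long along x, 54 wide along y, 24 mm high; walls and floor 4 mm; about 90 g). The point is 12 mm above its underside; z points out of the open top. A half turn makes no difference. May be absent (None).
- tray1: The first tray as a body; origin in the middle of its underside.
- tray2_mid (a point): Centre of the second white open sorting tray (96 long along x, 54 wide along y, 24 mm high; walls and floor 4 mm; about 90 g). The point is 12 mm above its underside; z points out of the open top. A half turn makes no difference. May be absent (None).
- tray2: The second tray as a body; origin in the middle of its underside.
- tray3_mid (a point): Centre of the third white open sorting tray (96 long along x, 54 wide along y, 24 mm high; walls and floor 4 mm; about 90 g). The point is 12 mm above its underside; z points out of the open top. A half turn makes no difference. May be absent (None).
- tray3: The third tray as a body; origin in the middle of its underside.
- tray4_mid (a point): Centre of the fourth white open sorting tray (96 long along x, 54 wide along y, 24 mm high; walls and floor 4 mm; about 90 g). The point is 12 mm above its underside; z points out of the open top. A half turn makes no difference. May be absent (None).
- tray4: The fourth tray as a body; origin in the middle of its underside.

How it is judged:
On the way, in this order (a step that is already met when the one before it is completed fails the run):
1. the basket stands released and upright on both rails, in the middle under the spout (x of basket_grip in the frame of rails_mid between -0.02 and 0.02 m and y of basket_grip in the frame of rails_mid between -0.015 and 0.015 m and z of basket_grip in the frame of rails_mid between 0.107 and 0.117 m and angle between basket_grip's own z axis and vertical below 0.08 rad and contact force between basket and the fingers below 0.1 N), for 0.3 s.
2. first stroke: with the basket there, the pump head is pressed through the first stop to the second (x of basket_grip in the frame of rails_mid between -0.02 and 0.02 m and y of basket_grip in the frame of rails_mid between -0.015 and 0.015 m and z of basket_grip in the frame of rails_mid between 0.107 and 0.117 m and angle between basket_grip's own z axis and vertical below 0.08 rad and value of joint pump_head above 0.0115 m and value of joint pump_sleeve above 0.004 m), for 0.05 s.
3. the pump has come all the way up, the basket still on the rails (x of basket_grip in the frame of rails_mid between -0.02 and 0.02 m and y of basket_grip in the frame of rails_mid between -0.015 and 0.015 m and z of basket_grip in the frame of rails_mid between 0.107 and 0.117 m and angle between basket_grip's own z axis and vertical below 0.08 rad and value of joint pump_head below 0.003 m and value of joint pump_sleeve below 0.002 m), for 0.1 s.
4. second stroke: the pump head is again pressed through the first stop to the second (all of step 2), for 0.05 s.
5. the pump has come all the way up again, the basket still on the rails (all of step 3), for 0.1 s.
6. the basket hangs by its grip on the hook, released (x of basket_grip in the frame of hook_seat between -0.024 and 0.03 m and y of basket_grip in the frame of hook_seat between -0.034 and 0.034 m and z of basket_grip in the frame of hook_seat between -0.015 and 0.02 m and angle between basket_grip's own z axis and vertical below 0.5 rad and contact force between basket and hook_stand above 0.3 N and contact force between basket and the fingers below 0.1 N and linear speed of basket below 0.05 m/s), for 0.3 s.
At the end, for the whole second after the job is handed in: The basket hangs released and still by its grip on the hook (grip within 35 mm of the seat), the pump is up, and every tray present lies still, flat (5 deg) and open side up on the sloped slats, lengthwise up the slope (14 deg), low end within 10 mm of the lip, whole width on the rack (all of step 6 and value of joint pump_head below 0.003 m and value of joint pump_sleeve below 0.002 m and angle between each of tray1_mid, tray2_mid, tray3_mid, tray4_mid's own z axis and vertical below 0.7 rad and angle between the z axis of each of tray1_mid, tray2_mid, tray3_mid, tray4_mid and the z axis of slope, either way round below 0.09 rad and angle between the x axis of each of tray1_mid, tray2_mid, tray3_mid, tray4_mid and the x axis of slope, either way round below 0.25 rad and linear speed of each of tray1, tray2, tray3, tray4 below 0.02 m/s and x of tray1_mid in the frame of slope between -0.012 and 0.008 m and y of tray1_mid in the frame of slope between -0.17 and 0.17 m and z of tray1_mid in the frame of slope between 0.007 and 0.017 m and x of tray2_mid in the frame of slope between -0.012 and 0.008 m and y of tray2_mid in the frame of slope between -0.17 and 0.17 m and z of tray2_mid in the frame of slope between 0.007 and 0.017 m and x of tray3_mid in the frame of slope between -0.012 and 0.008 m and y of tray3_mid in the frame of slope between -0.17 and 0.17 m and z of tray3_mid in the frame of slope between 0.007 and 0.017 m and x of tray4_mid in the frame of slope between -0.012 and 0.008 m and y of tray4_mid in the frame of slope between -0.17 and 0.17 m and z of tray4_mid in the frame of slope between 0.007 and 0.017 m); the robot touches nothing.
It fails at once if a bystander (dish, jar or lens) was moved more than 25 mm (distance of any of dish_mid, jar_mid, lens_mid from where it was at the start of the episode above 0.025 m).
It fails at once if the basket was tipped over (angle between basket_grip's own z axis and vertical above 0.7 rad).
Of tray1, tray2, tray3, tray4 only 2 to 4 are there at a start; the rules pass over those that are not, and their reading is None.
At some moment in a run one of tray1, tray2, tray3, tray4 may be knocked a few centimetres aside while the robot is not near it.
It also fails if it takes over 210 s, if anything falls off the work surface, if the arm or the gripper's body presses on something with over 40 N, if the wrist force passes 120 N, or if a joint passes its speed limit or range.

## Working session

There is one attempt and no reset: what is moved stays moved. The work goes in short steps, Python scripts to look and compute and a tool call to move; the robot and the scene stay as the last step left them, time stands still between calls to the robot, and variables do not carry over. Pictures are saved under pics/ and viewed, and the job is handed in when it is done.

Besides the shell and the picture viewer there is one more tool, called in YAML: its name, and indented under it one key for each argument. move_arm: Moves the arm, as the interface text tells. Its arguments: {"type":"object","properties":{"motion":{"type":"array","items":{"type":"array"}},"force":{"type":"number"}},"required":["motion"]}

```bash
ls; mkdir -p pics; python3 - <<'E'
from cell import bot,eyes,workorder
import cv2
print(bot.get_obs(), bot.pinch_z)
for n in ["scene","top","wrist"]:
    d=eyes.get_image(n); cv2.imwrite(f"pics/{n}0.png",d["image"]); print(n,d["mtx"],d["rvec"],d["tvec"])
E
```

```text
pics
{'t': 0.0, 'q': array([-1.29347983,  0.41799914, -0.01032794,  1.61414206,  0.00468852,
        1.11067969, -0.05300094]), 'joint_velocities': array([ 0.00049817, -0.00010389, -0.00010197,  0.00182988,  0.00056101,
       -0.00104237,  0.00197148]), 'tau': array([ 1.08329557e-04, -8.51268911e+01,  6.38314951e-01, -4.25986862e+01,
       -4.89107764e-02,  1.86706841e-02,  1.18947569e-04]), 'eef_pos': array([0.19578317, 0.5931656 , 0.20482295]), 'tool_rot': array([-0.97199326,  1.34427232,  0.97073184]), 'wrist_force': array([ 0.65692873, -0.69407411,  0.7294644 ]), 'wrist_torque': array([ 0.00218063, -0.0414514 ,  0.00792831]), 'opening': 1.002277980940273} -0.0188
scene [[397.06362447   0.         258.15271894]
 [  0.         397.06362447 184.6997278 ]
 [  0.           0.           1.        ]] [ 1.99452334  1.65567743 -0.56496433] [-0.03882292 -0.39589433  1.57375514]
top [[401.1663088    0.         254.53253385]
 [  0.         401.1663088  190.68207738]
 [  0.           0.           1.        ]] [ 2.11775961 -2.16322132  0.13076885] [-0.03312419  0.61681692  1.45764674]
wrist [[277.05268067   0.         258.60057502]
 [  0.         277.05268067 192.60590644]
 [  0.           0.           1.        ]] [-2.37839766 -1.71896848 -0.21107558] [-0.62357391 -0.02530404  0.38873468]
```

View pics/scene0.png

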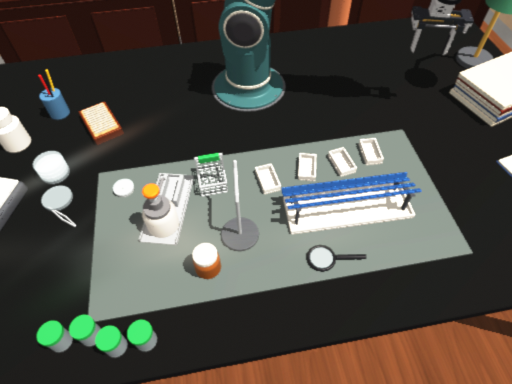

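View pics/top0.png

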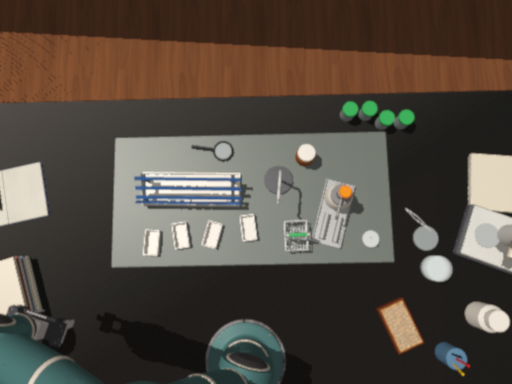

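View pics/wrist0.png

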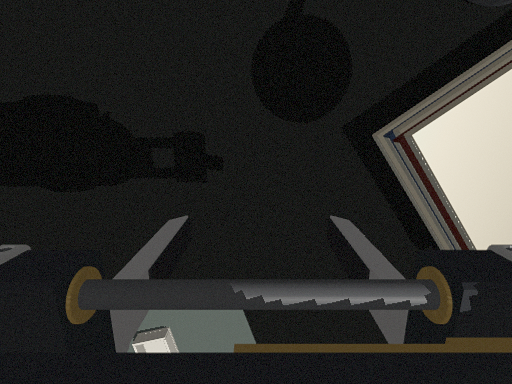

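```bash
cat > h.py <<'E'
import numpy as np, cv2
from cell import bot,eyes,workorder
from scipy.spatial.transform import Rotation as R
def cam(n):
    d=eyes.get_image(n); return d
def proj(d,P):
    return cv2.projectPoints(np.asarray(P,float).reshape(-1,3),d["rvec"],d["tvec"],d["mtx"],None)[0].reshape(-1,2)
def back(d,uv,z):
    Rm=cv2.Rodrigues(d["rvec"])[0]; C=-Rm.T@np.ravel(d["tvec"])
    uv=np.asarray(uv,float).reshape(-1,2)
    r=np.c_[uv,np.ones(len(uv))]@np.linalg.inv(d["mtx"]).T@Rm
    return C+r*((np.asarray(z)-C[2])/r[:,2])[:,None]
def tri(ds,uvs):
    # triangulate from several cameras
    A=[];b=[]
    for d,uv in zip(ds,uvs):
        Rm=cv2.Rodrigues(d["rvec"])[0]; C=-Rm.T@np.ravel(d["tvec"])
        r=Rm.T@np.linalg.inv(d["mtx"])@np.array([uv[0],uv[1],1.]); r/=np.linalg.norm(r)
        M=np.eye(3)-np.outer(r,r); A.append(M); b.append(M@C)
    return np.linalg.lstsq(np.vstack(A),np.hstack(b),rcond=None)[0]
def crop(img,x0,y0,x1,y1,s,fn):
    c=cv2.resize(img[y0:y1,x0:x1],None,fx=s,fy=s,interpolation=cv2.INTER_CUBIC)
    for i in range((x0+9)//10*10,x1,10):
        cv2.line(c,(int((i-x0+.5)*s),0),(int((i-x0+.5)*s),10 if i%50 else 22),(0,255,255),1)
        if i%20==0: cv2.putText(c,str(i),(int((i-x0)*s)-8,30),0,.35,(0,255,255),1)
    for j in range((y0+9)//10*10,y1,10):
        cv2.line(c,(0,int((j-y0+.5)*s)),(10 if j%50 else 22,int((j-y0+.5)*s)),(0,255,255),1)
        if j%20==0: cv2.putText(c,str(j),(12,int((j-y0)*s)+4),0,.35,(0,255,255),1)
    cv2.imwrite(fn,c)
E
python3 - <<'E'
from h import *
t=cam("top"); s=cam("scene")
crop(t["image"],105,125,255,275,5,"pics/tA.png") if 0 else None
crop(t["image"],110,130,260,260,5,"pics/tA.png")
crop(t["image"],230,130,390,260,5,"pics/tB.png")
crop(s["image"],240,130,430,270,4,"pics/sA.png")
crop(s["image"],100,140,270,280,4,"pics/sB.png")
for d in (t,s):
    Rm=cv2.Rodrigues(d["rvec"])[0]; print(-Rm.T@np.ravel(d["tvec"]))
print(back(t,[[115,136],[390,134],[395,264],[111,268]],0), back(s,[[97,174],[409,136],[455,236],[95,306]],0))
E
```

```text
[ 0.40656137 -0.07071845  1.52839821]
[ 1.25261255 -0.18255296  1.01615993]
[[ 0.85257455  0.50134475  0.        ]
 [ 0.8332515  -0.57822005  0.        ]
 [ 0.33429768 -0.56349381  0.        ]
 [ 0.33978321  0.50173942  0.        ]] [[ 0.3525216  -0.56461514  0.        ]
 [ 0.38363745  0.50882532  0.        ]
 [ 0.78680689  0.47674091  0.        ]
 [ 0.80652518 -0.54315089  0.        ]]
```

View pics/tA.png

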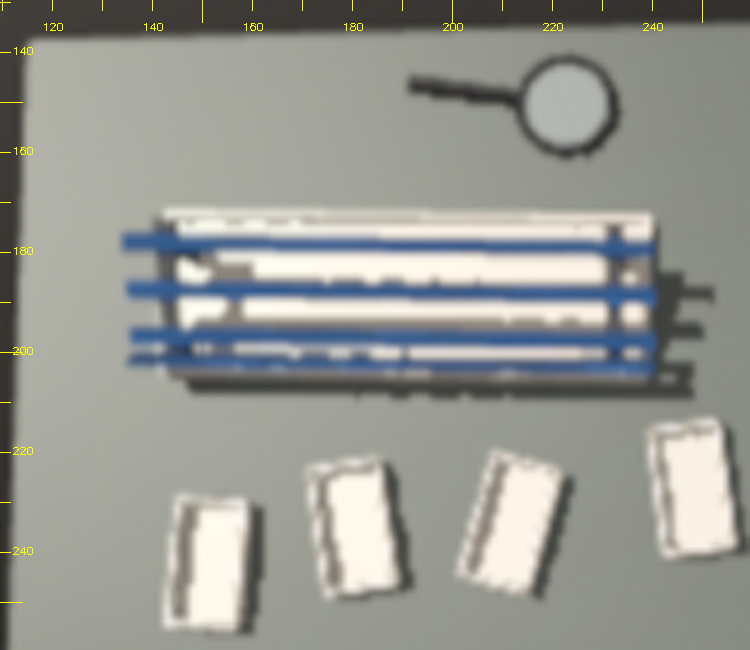

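View pics/tB.png

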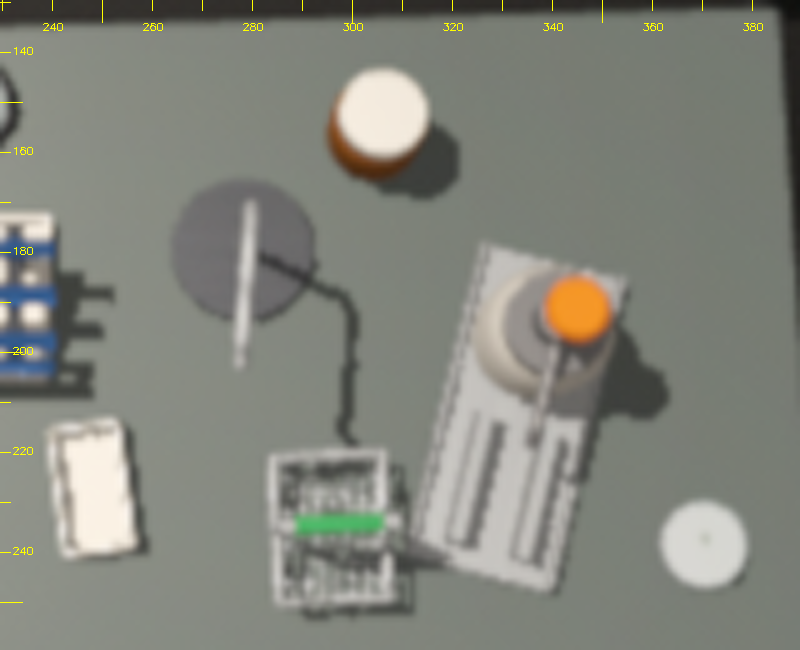

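View pics/sA.png

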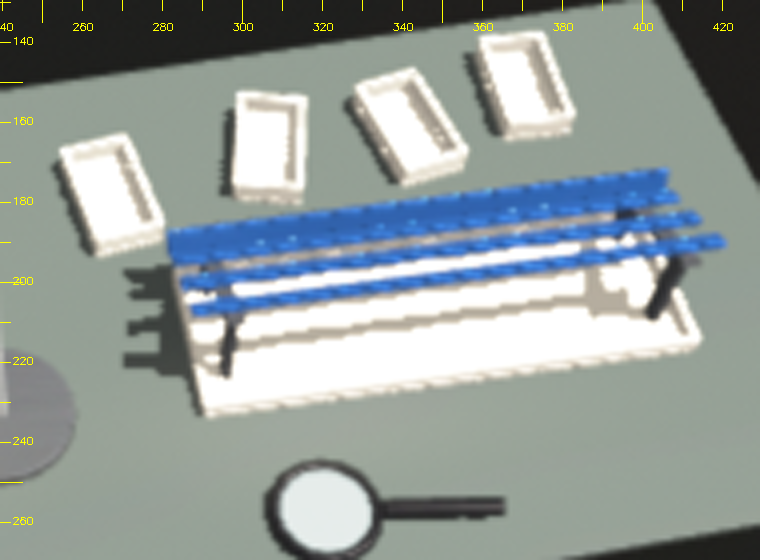

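View pics/sB.png

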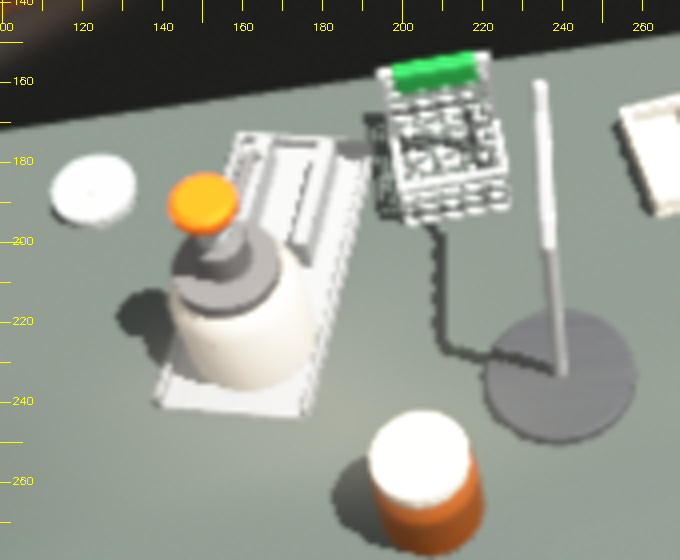

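```bash
cat > fit.py <<'E'
from h import *
from scipy.optimize import minimize, least_squares
S=6
def hullmask(shape,pts,x0,y0):
    m=np.zeros(shape,np.uint8)
    h=cv2.convexHull(np.round(((pts-[x0,y0]+.5)*S)*16).astype(np.int32).reshape(-1,1,2))
    cv2.fillConvexPoly(m,h,1,shift=4); return m
def boxpts(x,y,yaw,z0,z1,l,w):
    c,s=np.cos(yaw),np.sin(yaw)
    P=[]
    for a in(-l/2,l/2):
        for b in(-w/2,w/2):
            for z in(z0,z1): P.append([x+c*a-s*b,y+s*a+c*b,z])
    return np.array(P)
def whitemask(d,x0,y0,x1,y1,th):
    g=d["image"][y0:y1,x0:x1].min(axis=2)
    g=cv2.resize(g,None,fx=S,fy=S,interpolation=cv2.INTER_CUBIC)
    return (g>th)
def fittray(d,p0,th=170):
    uv=proj(d,boxpts(*p0,0,.024,.096,.054))
    x0,y0=np.floor(uv.min(0)-8).astype(int); x1,y1=np.ceil(uv.max(0)+9).astype(int)
    m=whitemask(d,x0,y0,x1,y1,th).astype(np.uint8)
    n,lab,st,_=cv2.connectedComponentsWithStats(m)
    k=1+np.argmax(st[1:,4]); m=(lab==k).astype(np.uint8)
    cs=cv2.findContours(m,0,2)[0]; h=cv2.convexHull(np.vstack(cs)); m=cv2.fillConvexPoly(np.zeros_like(m),h,1)
    def cost(p):
        q=hullmask(m.shape,proj(d,boxpts(*p,0,.024,.096,.054)),x0,y0)
        return 1-(m&q).sum()/ (m|q).sum()
    best=None
    for dy in(-.25,0,.25):
        p=np.array(p0)+[0,0,dy]
        r=minimize(cost,p,method="Nelder-Mead",options=dict(initial_simplex=p+np.array([[0,0,0],[.01,0,0],[0,.01,0],[0,0,.15]]),xatol=2e-4,fatol=1e-4))
        if best is None or r.fun<best.fun: best=r
    return best.x,best.fun
E
python3 - <<'E'
from fit import *
t=cam("top"); s=cam("scene")
for c in [(151,242.5),(180.5,235.5),(212,234.5),(248,228)]:
    p=back(t,[c],.02)[0]
    a=fittray(t,[p[0],p[1],0]); b=fittray(s,[a[0][0],a[0][1],a[0][2]])
    print(np.round(a[0],4),round(a[1],3),np.round(b[0],4),round(b[1],3))
# colours
def cent(d,f):
    im=d["image"].astype(int); m=f(im[...,0],im[...,1],im[...,2]).astype(np.uint8)
    n,l,st,c=cv2.connectedComponentsWithStats(m); 
    return [(st[k].tolist(),c[k].round(2).tolist()) for k in range(1,n) if st[k,4]>15]
for n,d in(("t",t),("s",s)):
    print(n,"green",cent(d,lambda b,g,r:(g>b*1.35)&(g>r*1.6)&(g>80)))
    print(n,"orange",cent(d,lambda b,g,r:(r>180)&(b<90)&(g>80)))
E
```

```text
[ 0.4352  0.3507 -0.0667] 0.069 [ 0.4326  0.3482 -0.0915] 0.059
[ 0.457   0.2297 -0.0214] 0.319 [0.459  0.2393 0.115 ] 0.062
[ 0.46    0.1209 -0.289 ] 0.049 [ 0.4579  0.1174 -0.2248] 0.091
[ 0.4813 -0.017   0.11  ] 0.072 [ 0.4828 -0.0183  0.1223] 0.079
t green [([342, 101, 17, 16, 214], [349.89, 108.46]), ([361, 100, 17, 17, 218], [369.21, 107.83]), ([398, 109, 17, 16, 216], [405.98, 116.7]), ([379, 110, 16, 16, 211], [386.46, 117.34]), ([290, 233, 16, 4, 50], [297.36, 234.26])]
t orange [([339, 186, 13, 12, 119], [345.03, 191.48])]
s green [([491, 0, 21, 14, 229], [502.69, 5.77]), ([198, 152, 22, 11, 166], [208.22, 157.29]), ([68, 314, 28, 27, 550], [81.61, 326.82]), ([127, 319, 26, 27, 551], [139.34, 331.89]), ([36, 320, 28, 27, 574], [49.65, 332.9]), ([95, 325, 27, 27, 562], [107.78, 338.07])]
s orange [([340, 0, 11, 25, 171], [345.3, 11.88]), ([45, 69, 9, 22, 43], [49.63, 79.0]), ([142, 184, 17, 15, 191], [150.23, 190.77]), ([203, 257, 17, 13, 64], [212.48, 265.03])]
```

```bash
python3 - <<'E'
from fit import *
t=cam("top"); s=cam("scene")
print("grip top z.124",back(t,[[297.36,234.26]],.122), back(s,[[208.22,157.29]],.115), "tri",tri([t,s],[[297.36,234.26],[208.22,157.29]]))
print("pump", back(t,[[345.03,191.48]],.182), back(s,[[150.23,189]],.182))
print("jar",back(t,[[306.3,152]],.085),"dish",back(t,[[370.5,238.5]],.017), "hookstand foot", back(t,[[278.5,179.5]],0), back(s,[[239.5,233.5]],.0))
crop(t["image"],265,155,365,265,7.,"pics/tC.png")
crop(s["image"],140,150,250,230,7,"pics/sC.png")
crop(t["image"],310,180,360,260,9.,"pics/tD.png")
E
```

```text
grip top z.124 [[ 0.44830878 -0.19352754  0.122     ]] [[ 0.45132329 -0.19535506  0.115     ]] tri [ 0.44857317 -0.19490979  0.11182166]
pump [[ 0.58673506 -0.35378202  0.182     ]] [[ 0.5918535  -0.35555698  0.182     ]]
jar [[ 0.74924055 -0.23998011  0.085     ]] dish [[ 0.43016833 -0.4738106   0.017     ]] hookstand foot [[ 0.66348387 -0.13885315  0.        ]] [[ 0.66182611 -0.13820918  0.        ]]
```

View pics/tC.png

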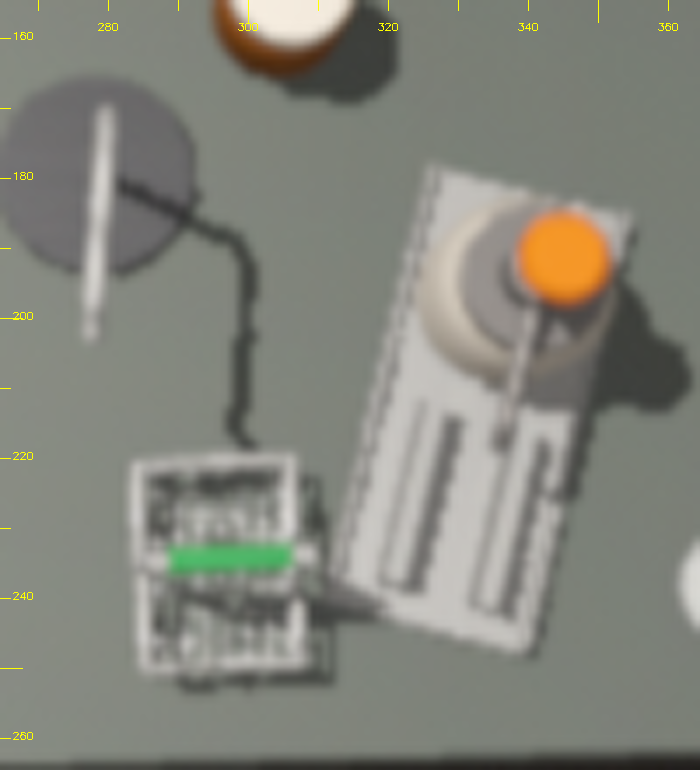

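View pics/sC.png

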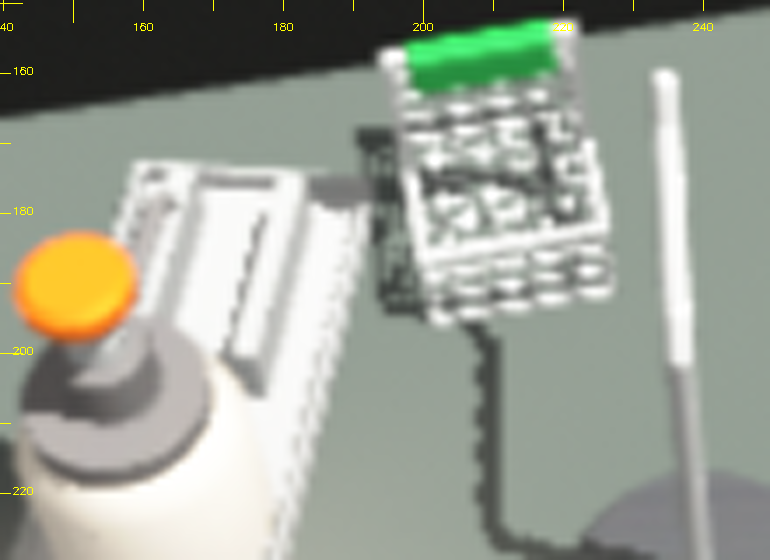

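View pics/tD.png

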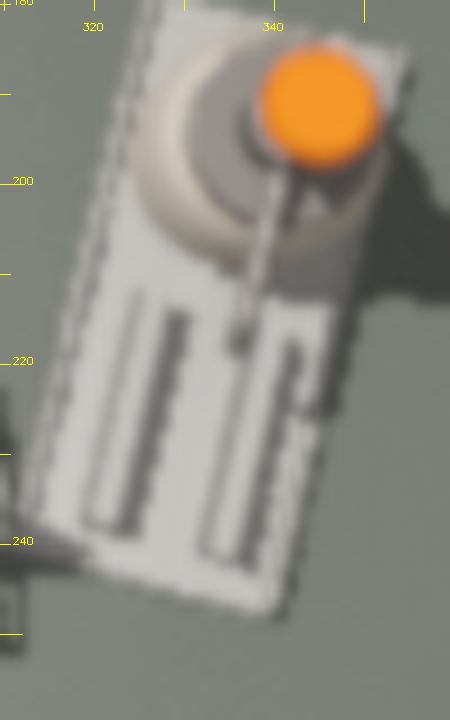

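```bash
python3 - <<'E'
from fit import *
t=cam("top"); s=cam("scene")
pu=back(t,[[345.03,191.48]],.182)[0]
r=back(t,[[321.2,239],[334.6,242.2],[327.9,240.6]],.04); print(r)
d=pu-r[2]; L=np.hypot(d[0],d[1]); print("L (165)",L,"yaw",np.arctan2(d[1],d[0]), np.linalg.norm(r[0]-r[1]))
e=r[0]-r[1]; print("yaw from rail ends",np.arctan2(-e[0],e[1]))
for z,pts in((.04,[[325.2,212.2],[319.4,238.7],[328.3,214.4],[323.1,239.4],[336.7,218.9],[332.6,241.7],[341.9,218.3],[336.7,242.8]]),):
    P=back(t,pts,z)
    for i in(0,2,4,6):
        e=P[i]-P[i+1]; print(np.round(P[i],3),np.round(P[i+1],3),"yaw",round(np.arctan2(e[1],e[0]),3))
# pan edges (low z ~ .01)
P=back(t,[[326.5,178.5],[355,185.5],[341,248],[313.5,237.5]],.01); print(P)
for i,j in((0,3),(1,2)): e=P[i]-P[j]; print("pan yaw",np.arctan2(e[1],e[0]),np.linalg.norm(e))
# hook
h=back(t,[[279.2,170],[277.5,203]],[.19,.206]); e=h[0]-h[1]; print("hook",h,np.arctan2(e[1],e[0]),np.linalg.norm(e))
# shadow-based; scene end tip at (234.5,160), bend at (237,202)
print(back(s,[[234.5,160.5],[237.2,201.5]],[.203,.19]))
# rack
print("rack top", back(t,[[134,178],[240.5,179.5],[136,202],[240,203.5]],[.095,.095,.065,.065]))
# basket rim
P=back(t,[[284,220.5],[306.5,219.5],[308,249.5],[285.5,250.5]],.05); print("rim",P, P.mean(0)); 
E
```

```text
[[ 0.43164214 -0.28747625  0.04      ]
 [ 0.41900475 -0.33595535  0.04      ]
 [ 0.42531796 -0.31173683  0.04      ]]
L (165) 0.1668031129419357 yaw -0.2548133156623192 0.050099165596847225
yaw from rail ends -0.25500228581980194
[ 0.53  -0.306  0.04 ] [ 0.433 -0.281  0.04 ] yaw -0.258
[ 0.522 -0.318  0.04 ] [ 0.43  -0.294  0.04 ] yaw -0.248
[ 0.504 -0.348  0.04 ] [ 0.421 -0.329  0.04 ] yaw -0.225
[ 0.506 -0.367  0.04 ] [ 0.417 -0.344  0.04 ] yaw -0.257
[[ 0.66143309 -0.32192909  0.01      ]
 [ 0.63188626 -0.42894896  0.01      ]
 [ 0.3973207  -0.3640752   0.01      ]
 [ 0.43831422 -0.26329763  0.01      ]]
pan yaw -0.2569714391843232 0.23069390717123991
pan yaw -0.26982511534766557 0.24337134007810354
hook [[ 0.66412906 -0.13367389  0.19      ]
 [ 0.55006984 -0.1241382   0.206     ]] -0.08340900855898947 0.11557004423988518
[[ 0.55434823 -0.12570843  0.203     ]
 [ 0.67941908 -0.13797762  0.19      ]]
rack top [[0.66524296 0.3914801  0.095     ]
 [0.6507006  0.00298186 0.095     ]
 [0.58055946 0.39173511 0.065     ]
 [0.56655172 0.00770169 0.065     ]]
rim [[ 0.50177085 -0.15251977  0.05      ]
 [ 0.50369564 -0.23521543  0.05      ]
 [ 0.39453948 -0.23652588  0.05      ]
 [ 0.39255536 -0.15468734  0.05      ]] [ 0.44814033 -0.1947371   0.05      ]
```

```bash
cat >> fit.py <<'E'
A25=np.deg2rad(25)
def slope2w(c,yaw,P):
    P=np.atleast_2d(P).astype(float)
    ex=np.array([np.cos(A25)*np.cos(yaw),np.cos(A25)*np.sin(yaw),np.sin(A25)])
    ey=np.array([-np.sin(yaw),np.cos(yaw),0]); ez=np.cross(ex,ey)
    return np.array([c[0],c[1],.078])+P@np.array([ex,ey,ez])
E
python3 - <<'E'
from fit import *
t=cam("top"); s=cam("scene")
c=[.615,.198]; yaw=-.037
M=slope2w(c,yaw,[[43,195,0],[43,-195,0],[-43,-195,0],[-43,195,0],[-50,-195,12],[-50,195,12],[-50,195,0],[-50,-195,0]]*np.array([1e-3]*3))
for n,d,b in(("t",t,(125,165,255,215)),("s",s,(270,165,430,240))):
    im=cv2.resize(d["image"],None,fx=6,fy=6,interpolation=cv2.INTER_CUBIC)
    q=((proj(d,M)+.5)*6).astype(int)
    cv2.polylines(im,[q[:4].reshape(-1,1,2)],True,(0,0,255),1)
    cv2.line(im,tuple(map(int,q[4])),tuple(map(int,q[5])),(0,255,0),1)
    cv2.line(im,tuple(map(int,q[6])),tuple(map(int,q[7])),(255,0,255),1)
    x0,y0,x1,y1=[6*v for v in b]
    cv2.imwrite(f"pics/rack_{n}.png",cv2.resize(im[y0:y1,x0:x1],None,fx=.82,fy=.82,interpolation=cv2.INTER_AREA))
E
```

```text
(no output)
```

View pics/rack_t.png

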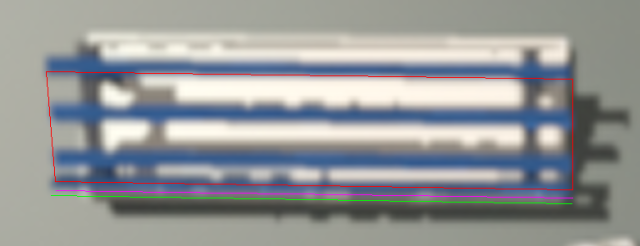

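View pics/rack_s.png

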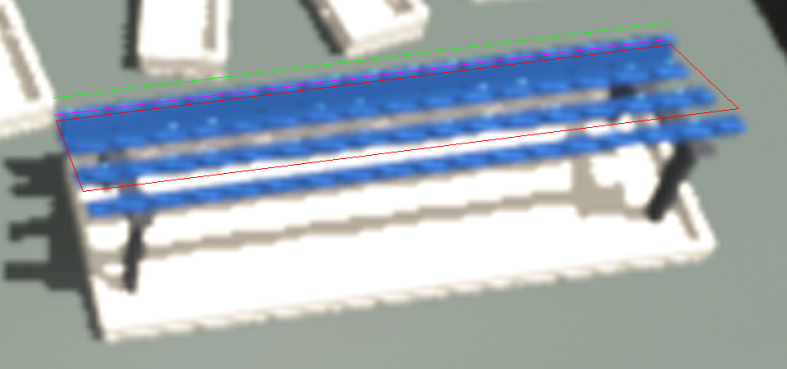

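```bash
python3 - <<'E'
from fit import *
t=cam("top"); s=cam("scene")
c=[.6255,.1975]; yaw=-.037
M=slope2w(c,yaw,[[43,195,0],[43,-195,0],[-43,-195,0],[-43,195,0],[-50,-195,12],[-50,195,12],[-50,195,0],[-50,-195,0]]*np.array([1e-3]*3))
for n,d,b in(("t",t,(125,165,255,215)),("s",s,(270,165,430,240))):
    im=cv2.resize(d["image"],None,fx=6,fy=6,interpolation=cv2.INTER_CUBIC)
    q=((proj(d,M)+.5)*6).astype(int)
    cv2.polylines(im,[q[:4].reshape(-1,1,2)],True,(0,0,255),1)
    cv2.line(im,tuple(map(int,q[4])),tuple(map(int,q[5])),(0,255,0),1)
    cv2.line(im,tuple(map(int,q[6])),tuple(map(int,q[7])),(255,0,255),1)
    x0,y0,x1,y1=[6*v for v in b]
    cv2.imwrite(f"pics/rack2_{n}.png",cv2.resize(im[y0:y1,x0:x1],None,fx=.82,fy=.82,interpolation=cv2.INTER_AREA))
o=bot.get_obs(); print(R.from_rotvec(o["tool_rot"]).as_matrix().round(3))
E
```

```text
[[-0.    -0.95   0.313]
 [-0.     0.313  0.95 ]
 [-1.     0.    -0.   ]]
```

View pics/rack2_t.png

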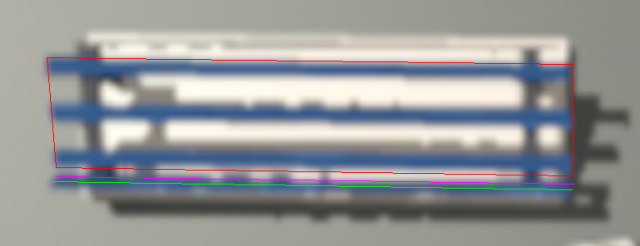

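View pics/rack2_s.png

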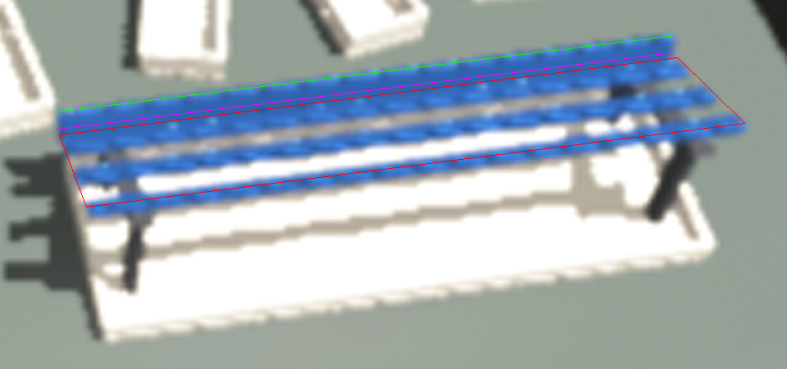

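move_arm:
  motion:
    - [[3,-3.5,2],-0.1,1]
    - [[6,-7,4.5],-0.2,1]
    - [[9,-10.5,4.5],-0.3,1]
    - [[12,-14,4.5],-0.4,1]
    - [[14,-17.5,4.5],-0.5,1]
    - [[16,-21,4.5],-0.6,1]
    - [[18,-24.5,4.5],-0.7,1]
    - [[20,-28,4.5],-0.8,1]
    - [[21,-31.5,4.5],-0.9,1]
    - [[22,-35,4.5],-0.97,1]
    - [[22.5,-38.5,4.5],-1.03,1]
    - [[23,-42,4.5],-1.08,1]
    - [[23.5,-46,4.5],-1.12,1]
    - [[24,-50,4.5],-1.16,1]
    - [[24.5,-54,4.5],-1.2,1]
    - [[25,-58,4.5],-1.24,1]
    - [[25.3,-62,4.5],-1.24,1]
    - [[25.3,-66,4.5],-1.24,1]
    - [[25.3,-70,4.5],-1.24,1]
    - [[25.3,-74,4.5],-1.24,1]
  force: 30

```text
t: 2.42
eef_pos: [0.4485, -0.1484, 0.2508]
tool_rot: [-0.009, 1.57, 0.01]
wrist_force: [0.7, 0.2, 0.4]
opening: 1.0
```

move_arm:
  motion:
    - [[0,-2.5,0],0,1]
    - [[0,-4.6,0],0,1]
    - [[0,-4.6,0],0,1]
    - [[0,-4.6,0],0,1]

```text
t: 2.75
eef_pos: [0.4486, -0.1934, 0.2504]
tool_rot: [-0.008, 1.571, 0.007]
wrist_force: [-0.3, 0.2, -0.4]
opening: 1.0
```

```bash
python3 - <<'E'
from fit import *
o=bot.get_obs(); print(o["eef_pos"],R.from_rotvec(o["tool_rot"]).as_matrix().round(3)[:,2])
w=cam("wrist"); im=w["image"]
q=proj(w,[[.4485,-.1945,.124],[.4485,-.1945+.032,.124],[.4485,-.1945-.032,.124]]); print(q)
for p in q: cv2.circle(im,tuple(int(v) for v in p),3,(0,0,255),1)
cv2.imwrite("pics/w1.png",im)
E
```

```text
[ 0.44863825 -0.19340118  0.2504075 ] [ 1.    0.01 -0.  ]
[[258.28778801 187.53320521]
 [258.5540416  159.14985983]
 [258.03450483 214.53387042]]
```

View pics/w1.png

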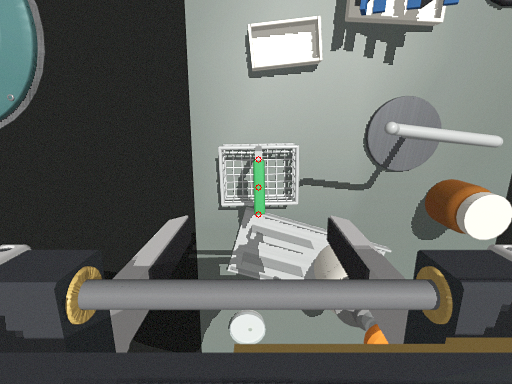

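```bash
python3 - <<'E'
from fit import *
w=cam("wrist"); cv2.imwrite("pics/w1b.png",cv2.resize(w["image"][90:190,340:512],None,fx=4,fy=4,interpolation=cv2.INTER_CUBIC))
print(back(w,[[391,128],[500,142],[403,133.5]],[.206,.19,0]))
print(proj(w,[[.588,-.128,.19],[.552,-.124,.206],[.664,-.136,.19]]))
E
```

```text
[[ 0.55171293 -0.12558499  0.206     ]
 [ 0.65289672 -0.13627489  0.19      ]
 [ 0.66666069 -0.13580653  0.        ]]
[[425.00453791 131.1243768 ]
 [391.62683873 125.91602714]
 [513.16077905 141.81853656]]
```

View pics/w1b.png

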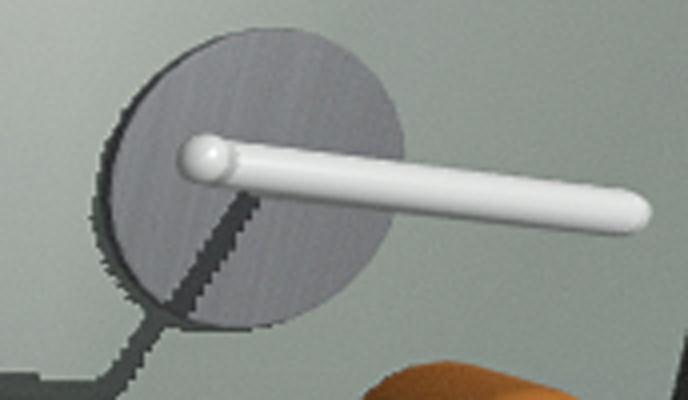

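move_arm:
  motion:
    - [[0,-0.1,-4],0,1]
    - [[0,-0.1,-8],0,1]
    - [[0,-0.1,-11.5],0,1]
    - [[0,-0.1,-13.5],0,1]
    - [[0,-0.1,-14.7],0,1]
    - [[0,-0.1,-14.7],0,0.6]
    - [[0,-0.1,-14.7],0,0.3]
    - [[0,-0.1,-14.7],0,0.1]
    - [[0,-0.1,-14.7],0,0]
    - [[0,-0.1,-14.7],0,0]
    - [[0,-0.1,-14.7],0,0]
    - [[0,-0.1,-14.7],0,0]
    - [[0,-0.1,-14.7],0,0]
    - [[0,-0.1,-14.7],0,0]
  force: 40

```text
t: 4.02
eef_pos: [0.449, -0.1935, 0.1036]
tool_rot: [-0.009, 1.571, 0.009]
wrist_force: [-0.7, -0.3, -0.1]
opening: 0.401
```

move_arm:
  motion:
    - [[0,0,0],0,0]
    - [[0,0,0],0,0]
    - [[0,0,0],0,0]
    - [[0,0,0],0,0]
    - [[0,0,0],0,0]
    - [[0,0,0],0,0]
    - [[0,0,0],0,0]
    - [[0,0,0],0,0]
    - [[0,0,0],0,0]
    - [[0,0,0],0,0]

```text
t: 4.85
eef_pos: [0.4489, -0.1935, 0.1034]
tool_rot: [-0.009, 1.571, 0.009]
wrist_force: [1.0, -0.0, -0.9]
opening: 0.134
```

move_arm:
  motion:
    - [[0,0,2],0,0]
    - [[0,0,4],0,0]
    - [[0,0,5.7],0,0]
    - [[-1,-1.5,5.7],-0.02,0]
    - [[-2,-3.5,5.7],-0.07,0]
    - [[-3,-5.5,5.7],-0.13,0]
    - [[-4,-7.5,5.7],-0.19,0]
    - [[-4.8,-9.5,5.7],-0.24,0]
    - [[-5.4,-11,5.7],-0.27,0]
    - [[-5.4,-11,5.7],-0.27,0]
    - [[-5.4,-11,5.2],-0.27,0]
    - [[-5.4,-11,4.6],-0.27,0]
    - [[-5.4,-11,4.6],-0.27,0]
    - [[-5.4,-11,4.6],-0.27,0]

```text
t: 6.02
eef_pos: [0.3949, -0.3027, 0.1488]
tool_rot: [0.202, 1.562, -0.201]
wrist_force: [-1.2, 0.1, -1.8]
opening: 0.135
```

```bash
python3 - <<'E'
from fit import *
o=bot.get_obs(); print(o["eef_pos"],R.from_rotvec(o["tool_rot"]).as_matrix().round(3)[:,2],o["wrist_force"])
t=cam("top");s=cam("scene")
crop(t["image"],280,170,370,270,6.,"pics/t2.png"); crop(s["image"],120,140,250,230,6.,"pics/s2.png")
E
```

```text
[ 0.39489988 -0.30273931  0.14883421] [ 0.967 -0.254 -0.001] [-1.19191883  0.09114075 -1.78238778]
```

View pics/s2.png

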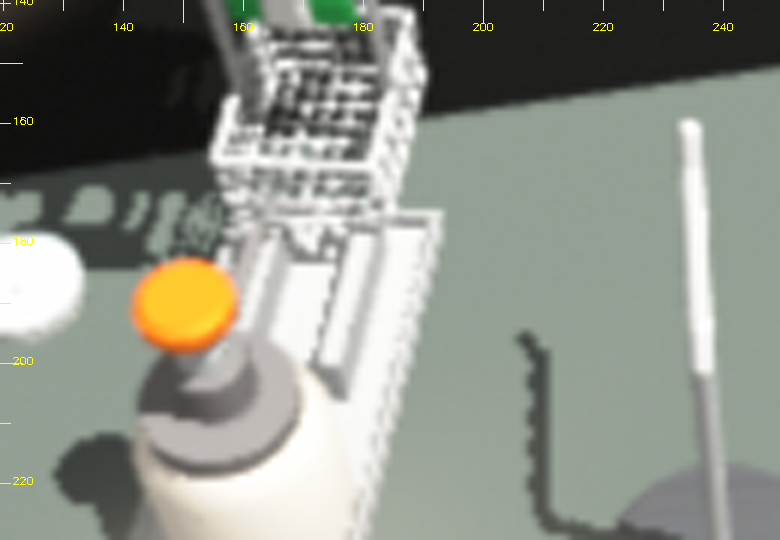

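move_arm:
  motion:
    - [[1,-0.27,0],0,0]
    - [[2.2,-0.6,0],0,0]
    - [[3.5,-0.95,0],0,0]
    - [[4.8,-1.3,0],0,0]
    - [[6,-1.65,0],0,0]
    - [[7.2,-2,0],0,0]
    - [[8,-2.2,0],0,0]
    - [[8,-2.2,0],0,0]
    - [[8,-2.2,0],0,0]
    - [[8,-2.2,-0.2],0,0]
    - [[8,-2.2,-0.4],0,0]
    - [[8,-2.2,-0.4],0,0]
    - [[8,-2.2,-0.4],0,0]

```text
t: 7.2
eef_pos: [0.4746, -0.3254, 0.1454]
tool_rot: [0.203, 1.561, -0.202]
wrist_force: [0.1, -0.7, -1.9]
opening: 0.136
```

```bash
python3 - <<'E'
from fit import *
o=bot.get_obs(); print(o["eef_pos"],R.from_rotvec(o["tool_rot"]).as_matrix().round(3)[:,2],o["wrist_force"])
t=cam("top");s=cam("scene");w=cam("wrist")
crop(t["image"],290,170,370,260,7.,"pics/t3.png"); crop(s["image"],120,140,230,230,7.,"pics/s3.png"); cv2.imwrite("pics/w3.png",w["image"])
E
```

```text
[ 0.4746203  -0.32536276  0.14538681] [ 0.967 -0.255 -0.   ] [ 0.13051414 -0.6515662  -1.92580561]
```

View pics/s3.png

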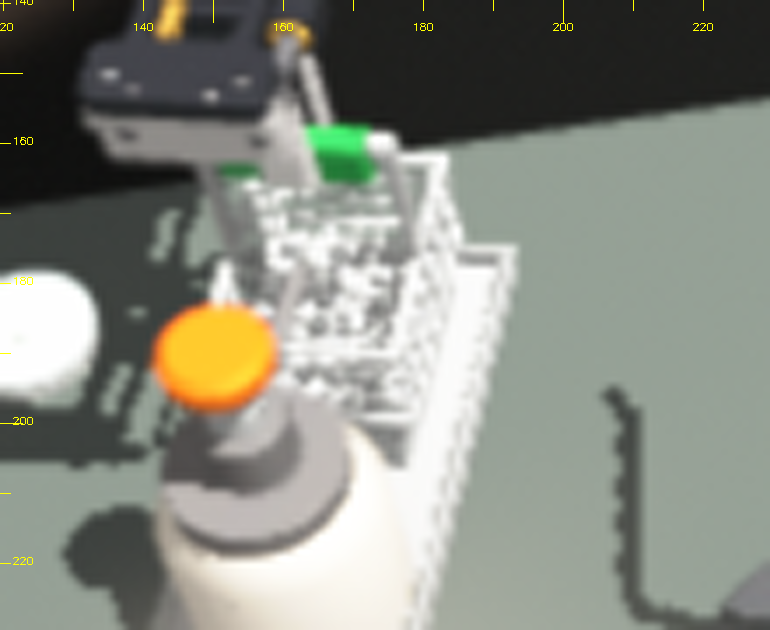

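View pics/w3.png

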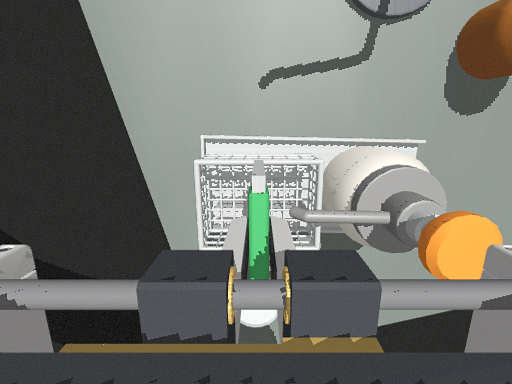

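move_arm:
  motion:
    - [[0,0,-0.15],0,0]
    - [[0,0,-0.25],0,0]
    - [[0,0,-0.25],0,0]
    - [[0,0,-0.25],0,0]
    - [[0,0,-0.25],0,0.3]
    - [[0,0,-0.25],0,0.3]
    - [[0,0,-0.25],0,0.3]
    - [[0,0,-0.25],0,0.3]
    - [[0,0,-0.25],0,0.3]
    - [[0,0,-0.25],0,0.3]
    - [[0,0,1],0,0.3]
    - [[0,0,3],0,0.3]
    - [[0,0,6],0,0.3]
    - [[0,0,8],0,0.3]
    - [[0,0,8],0,0.3]

```text
t: 8.6
eef_pos: [0.476, -0.3269, 0.2301]
tool_rot: [0.201, 1.556, -0.204]
wrist_force: [0.4, -0.8, 0.8]
opening: 0.303
```

```bash
python3 - <<'E'
from fit import *
o=bot.get_obs(); print(o["eef_pos"],o["wrist_force"],o["opening"])
w=cam("wrist"); im=w["image"]
q=proj(w,[[.4746,-.3254,.164],[.587,-.354,.182]]); print(q)
for p in q: cv2.circle(im,tuple(int(v) for v in p),3,(0,0,255),1)
cv2.imwrite("pics/w4.png",im)
E
```

```text
[ 0.47597649 -0.32685866  0.2300896 ] [ 0.37290883 -0.79559318  0.80916234] 0.303226401860454
[[255.76877548 200.20254949]
 [391.83204293 204.46353187]]
```

View pics/w4.png

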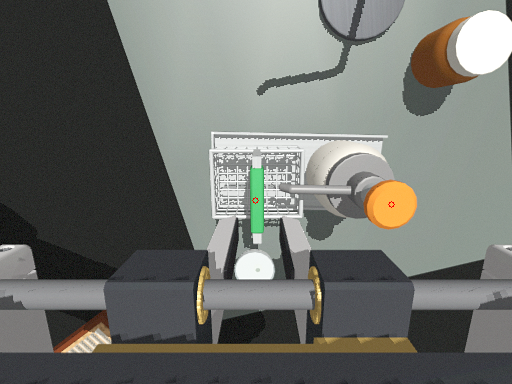

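move_arm:
  motion:
    - [[2,-0.5,0],0,0]
    - [[5,-1.3,0],0,0]
    - [[8,-2.1,0],0,0]
    - [[10,-2.6,0],0,0]
    - [[11.2,-2.9,0],0,0]
    - [[11.2,-2.9,0],0,0]
    - [[11.2,-2.9,0],0,0]
    - [[11.2,-2.9,-1.5],0,0]
    - [[11.2,-2.9,-3],0,0]
    - [[11.2,-2.9,-3],0,0]
    - [[11.2,-2.9,-3],0,0]

```text
t: 9.57
eef_pos: [0.586, -0.3543, 0.1954]
tool_rot: [0.203, 1.562, -0.203]
wrist_force: [0.3, -0.9, -0.0]
opening: 0.004
```

move_arm:
  motion:
    - [[0,0,-0.7],0,0]
    - [[0,0,-1.3],0,0]
    - [[0,0,-1.8],0,0]
    - [[0,0,-2.3],0,0]
    - [[0,0,-2.7],0,0]
    - [[0,0,-3],0,0]
    - [[0,0,-3.2],0,0]
    - [[0,0,-3.2],0,0]
    - [[0,0,-3.2],0,0]

```text
t: 10.32
eef_pos: [0.5871, -0.3548, 0.1641]
tool_rot: [0.202, 1.56, -0.203]
wrist_force: [-1.9, 1.9, 11.8]
opening: 0.004
```

move_arm:
  motion:
    - [[0,0,-0.2],0,0]
    - [[0,0,-0.4],0,0]
    - [[0,0,-0.5],0,0]
    - [[0,0,-0.5],0,0]

```text
t: 10.65
eef_pos: [0.5875, -0.3552, 0.1617]
tool_rot: [0.202, 1.558, -0.203]
wrist_force: [-10.2, 10.0, 40.2]
opening: 0.006
```

move_arm:
  motion:
    - [[0,0,0.5],0,0]
    - [[0,0,1.2],0,0]
    - [[0,0,2],0,0]
    - [[0,0,2.8],0,0]
    - [[0,0,3.7],0,0]
    - [[0,0,3.7],0,0]
    - [[0,0,3.7],0,0]
    - [[0,0,3.7],0,0]
    - [[0,0,3.7],0,0]
    - [[0,0,3.7],0,0]

```text
t: 11.48
eef_pos: [0.5867, -0.3544, 0.1949]
tool_rot: [0.203, 1.562, -0.202]
wrist_force: [0.1, 0.2, 0.3]
opening: 0.001
```

```bash
python3 - <<'E'
from fit import *
o=bot.get_obs(); print(o["eef_pos"],o["wrist_force"],o["opening"])
t=cam("top");s=cam("scene")
crop(t["image"],290,170,390,260,7.,"pics/t5.png"); crop(s["image"],120,110,250,230,6.,"pics/s5.png")
E
```

```text
[ 0.58671019 -0.35437826  0.19490388] [0.11846149 0.2207928  0.29133513] 0.0011392587766780068
```

View pics/s5.png

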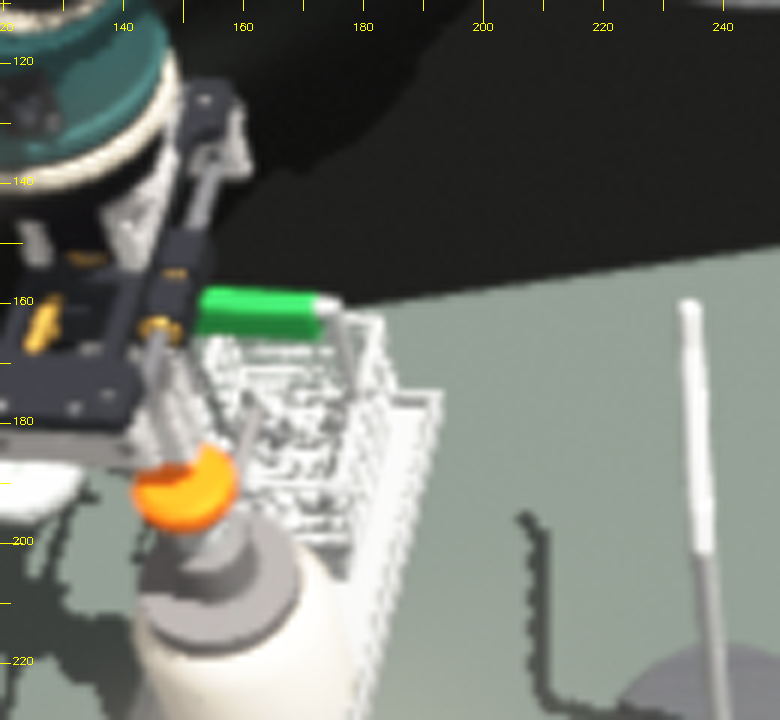

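move_arm:
  motion:
    - [[0,0,-0.7],0,0]
    - [[0,0,-1.3],0,0]
    - [[0,0,-1.8],0,0]
    - [[0,0,-2.3],0,0]
    - [[0,0,-2.7],0,0]
    - [[0,0,-3],0,0]
    - [[0,0,-3.3],0,0]
    - [[0,0,-3.5],0,0]
    - [[0,0,-3.6],0,0]
    - [[0,0,-3.6],0,0]

```text
t: 12.42
eef_pos: [0.5874, -0.355, 0.1619]
tool_rot: [0.202, 1.559, -0.202]
wrist_force: [-7.9, 8.1, 32.1]
opening: 0.006
```

move_arm:
  motion:
    - [[0,0,0.5],0,0]
    - [[0,0,1.2],0,0]
    - [[0,0,2],0,0]
    - [[0,0,2.8],0,0]
    - [[0,0,3.7],0,0]
    - [[0,0,5],0,0]
    - [[0,0,6.6],0,0]
    - [[0,0,6.6],0,0]
    - [[-2,0.5,6.6],0,0.1]
    - [[-5,1.3,6.6],0,0.2]
    - [[-8,2.1,6.6],0,0.4]
    - [[-10,2.6,6.6],0,0.4]
    - [[-11.2,2.9,6.6],0,0.4]
    - [[-11.2,2.9,6.6],0,0.4]
    - [[-11.2,2.9,6.6],0,0.4]
    - [[-11.2,2.9,6.6],0,0.4]
    - [[-11.2,2.9,6.6],0,0.4]

```text
t: 13.83
eef_pos: [0.4757, -0.3256, 0.2253]
tool_rot: [0.202, 1.562, -0.202]
wrist_force: [0.9, -0.1, 0.7]
opening: 0.398
```

```bash
python3 - <<'E'
from fit import *
o=bot.get_obs(); print(o["eef_pos"],o["wrist_force"],o["opening"])
w=cam("wrist"); im=w["image"]
e=o["eef_pos"]
q=proj(w,[[e[0],e[1],.164]]); print(q)
for p in q: cv2.circle(im,tuple(int(v) for v in p),3,(0,0,255),1)
cv2.imwrite("pics/w6.png",im)
E
```

```text
[ 0.47570709 -0.32556887  0.22527797] [ 0.86472407 -0.09218479  0.73035126] 0.3978487711806994
[[258.05414081 202.80425544]]
```

View pics/w6.png

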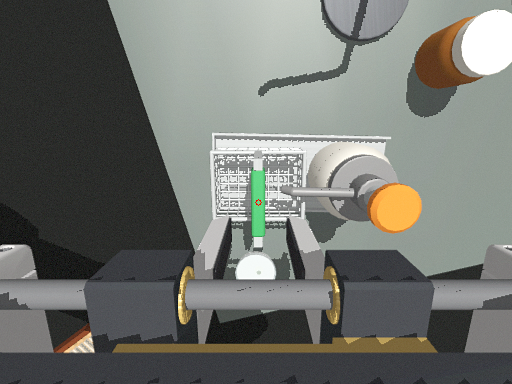

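move_arm:
  motion:
    - [[0,0,-3],0,0.4]
    - [[0,0,-5.5],0,0.4]
    - [[0,0,-7.3],0,0.4]
    - [[0,0,-8.2],0,0.4]
    - [[0,0,-8.2],0,0.4]
    - [[0,0,-8.2],0,0]
    - [[0,0,-8.2],0,0]
    - [[0,0,-8.2],0,0]
    - [[0,0,-8.2],0,0]
    - [[0,0,-8.2],0,0]
    - [[0,0,-8.2],0,0]
    - [[0,0,-8.2],0,0]
    - [[0,0,-8.2],0,0]
    - [[0,0,-8.2],0,0]
    - [[0,0,-8.2],0,0]

```text
t: 15.13
eef_pos: [0.4752, -0.3256, 0.1441]
tool_rot: [0.202, 1.561, -0.202]
wrist_force: [-2.2, 1.6, 7.1]
opening: 0.136
```

move_arm:
  motion:
    - [[0,0,0.3],0,0]
    - [[0,0,0.5],0,0]
    - [[0,0,0.5],0,0]
    - [[-1,0.26,0.5],0,0]
    - [[-2.4,0.63,0.5],0,0]
    - [[-4,1.05,0.5],0,0]
    - [[-5.6,1.46,0.5],0,0]
    - [[-7.2,1.88,0.5],0,0]
    - [[-8.4,2.2,0.5],0,0]
    - [[-8.9,2.33,0.7],0,0]
    - [[-8.9,2.33,2],0,0]
    - [[-8.9,2.33,4],0,0]
    - [[-8.9,2.33,6],0,0]
    - [[-8.9,2.33,7.4],0,0]
    - [[-8.9,2.33,7.9],0,0]
    - [[-8.9,2.33,7.9],0,0]
    - [[-8.9,2.33,7.9],0,0]

```text
t: 16.55
eef_pos: [0.3858, -0.3019, 0.2219]
tool_rot: [0.202, 1.562, -0.202]
wrist_force: [-0.8, 0.6, -2.6]
opening: 0.137
```

```bash
python3 - <<'E'
from fit import *
s=cam("scene"); cv2.imwrite("pics/s7.png",s["image"])
E
```

```text
(no output)
```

View pics/s7.png

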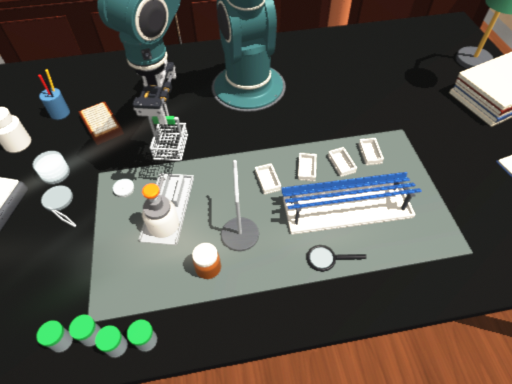

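Basket is held level, clear of the rinse station. Now to in front of the hook.

move_arm:
  motion:
    - [[0.5,1,0],0.01,0]
    - [[1.5,3,0],0.03,0]
    - [[3,5.5,0],0.06,0]
    - [[4.5,8,0],0.09,0]
    - [[6,10.5,0],0.12,0]
    - [[7.5,13,0],0.14,0]
    - [[8.7,15.5,0],0.15,0]
    - [[9.5,17.5,0],0.15,0]
    - [[10,18.4,0],0.15,0]
    - [[10,18.4,0],0.15,0]
    - [[10,18.4,0],0.15,0]
    - [[10,18.4,0],0.15,0]

```text
t: 17.6
eef_pos: [0.4853, -0.1192, 0.2222]
tool_rot: [0.086, 1.57, -0.086]
wrist_force: [-0.2, 0.6, -1.6]
opening: 0.135
```

```bash
python3 - <<'E'
from fit import *
o=bot.get_obs(); print(o["eef_pos"],R.from_rotvec(o["tool_rot"]).as_matrix().round(3)[:,2])
s=cam("scene"); crop(s["image"],140,80,290,200,5,"pics/s8.png"); w=cam("wrist"); cv2.imwrite("pics/w8.png",w["image"])
print(proj(w,[[.552,-.1256,.206],[.586,-.128,.19],[.66,-.137,.19]]))
E
```

```text
[ 0.48532728 -0.11924751  0.22219875] [ 0.994 -0.109 -0.001]
[[348.63970346 218.34183584]
 [385.34251075 210.01602509]
 [479.08241315 211.01003872]]
```

View pics/s8.png

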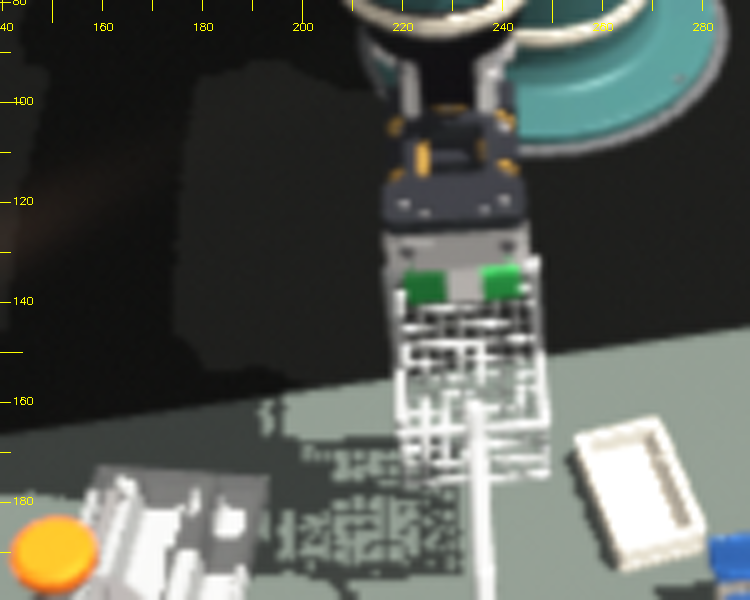

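View pics/w8.png

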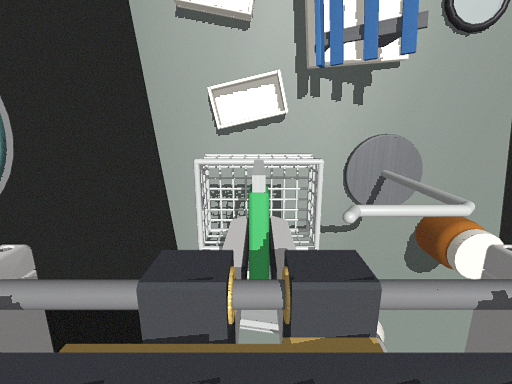

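move_arm:
  motion:
    - [[1,-0.1,0],0,0]
    - [[2.3,-0.2,0],0,0]
    - [[3.8,-0.35,0],0,0]
    - [[5.3,-0.5,0],0,0]
    - [[6.8,-0.6,0],0,0]
    - [[8.3,-0.75,0],0,0]
    - [[9.6,-0.9,0],0,0]
    - [[10.5,-1,0],0,0]
    - [[10.9,-1,0],0,0]
    - [[10.9,-1,0],0,0]
    - [[10.9,-1,0],0,0]

```text
t: 18.62
eef_pos: [0.5945, -0.1285, 0.2223]
tool_rot: [0.085, 1.57, -0.085]
wrist_force: [0.1, -0.0, -1.8]
opening: 0.131
```

```bash
python3 - <<'E'
from fit import *
o=bot.get_obs(); print(o["eef_pos"],o["wrist_force"],R.from_rotvec(o["tool_rot"]).as_matrix().round(3)[:,2])
s=cam("scene"); crop(s["image"],180,110,310,230,6,"pics/s9.png"); w=cam("wrist"); cv2.imwrite("pics/w9.png",w["image"])
t=cam("top"); crop(t["image"],240,140,340,260,6,"pics/t9.png")
E
```

```text
[ 0.59452785 -0.12848128  0.22227397] [ 0.11164737 -0.00336913 -1.81453386] [ 0.994 -0.108 -0.   ]
```

View pics/s9.png

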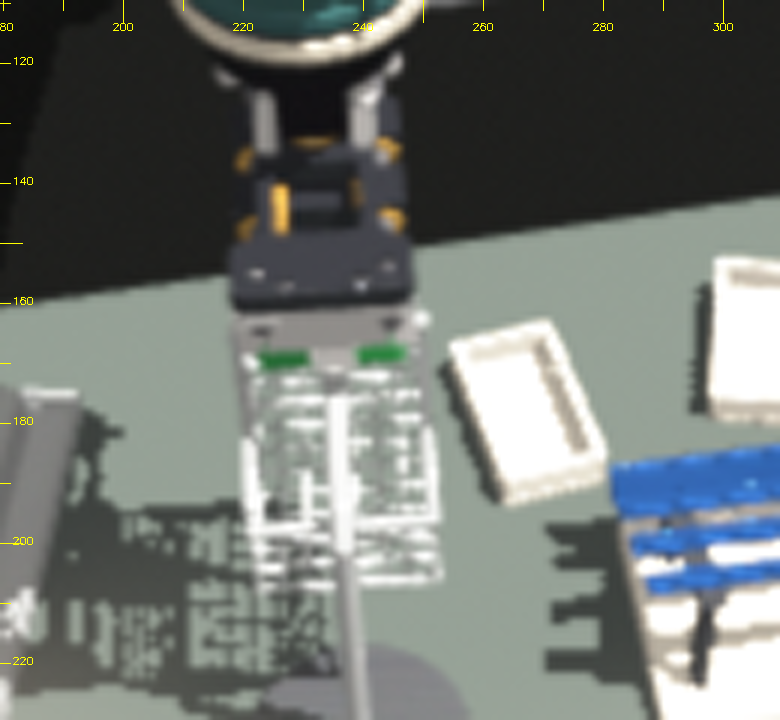

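View pics/w9.png

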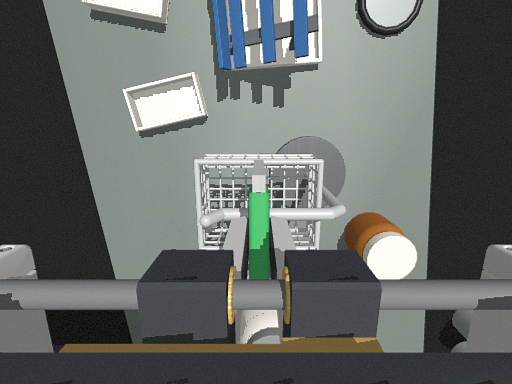

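move_arm:
  motion:
    - [[0,0,-0.8],0,0]
    - [[0,0,-1.6],0,0]
    - [[0,0,-2.2],0,0]
    - [[0,0,-2.6],0,0]
    - [[0,0,-2.7],0,0]
    - [[0,0,-2.75],0,0]
    - [[0,0,-2.75],0,0]

```text
t: 19.35
eef_pos: [0.5949, -0.1283, 0.1949]
tool_rot: [0.085, 1.569, -0.085]
wrist_force: [-0.2, -0.0, -2.0]
opening: 0.134
```

move_arm:
  motion:
    - [[0,0,-0.1],0,0]
    - [[0,0,-0.15],0,0]
    - [[0,0,-0.15],0,0]

```text
t: 19.6
eef_pos: [0.5951, -0.1283, 0.1939]
tool_rot: [0.085, 1.568, -0.085]
wrist_force: [-1.2, 0.5, 3.4]
opening: 0.132
```

move_arm:
  motion:
    - [[0,0,0.1],0,0.16]
    - [[0,0,0.1],0,0.19]
    - [[0,0,0.1],0,0.22]
    - [[0,0,0.1],0,0.25]
    - [[0,0,0.1],0,0.25]
    - [[0,0,0.1],0,0.25]
    - [[0,0,0.5],0,0.25]
    - [[0,0,1.2],0,0.25]
    - [[0,0,2.2],0,0.25]
    - [[0,0,4],0,0.25]
    - [[0,0,6],0,0.25]
    - [[0,0,8],0,0.3]
    - [[0,0,8],0,0.3]
    - [[0,0,8],0,0.3]
    - [[0,0,8],0,0.3]
    - [[0,0,8],0,0.3]
    - [[0,0,8],0,0.3]

```text
t: 21.02
eef_pos: [0.5946, -0.1281, 0.2728]
tool_rot: [0.085, 1.57, -0.085]
wrist_force: [0.1, -0.3, -0.2]
opening: 0.299
```

```bash
python3 - <<'E'
from fit import *
o=bot.get_obs(); print(o["eef_pos"],o["wrist_force"],o["opening"])
s=cam("scene"); crop(s["image"],180,110,310,230,6,"pics/s10.png"); w=cam("wrist"); cv2.imwrite("pics/w10.png",w["image"])
E
```

```text
[ 0.59457603 -0.12810317  0.2728326 ] [ 0.13089707 -0.2865985  -0.16189665] 0.2991759455132749
```

View pics/s10.png

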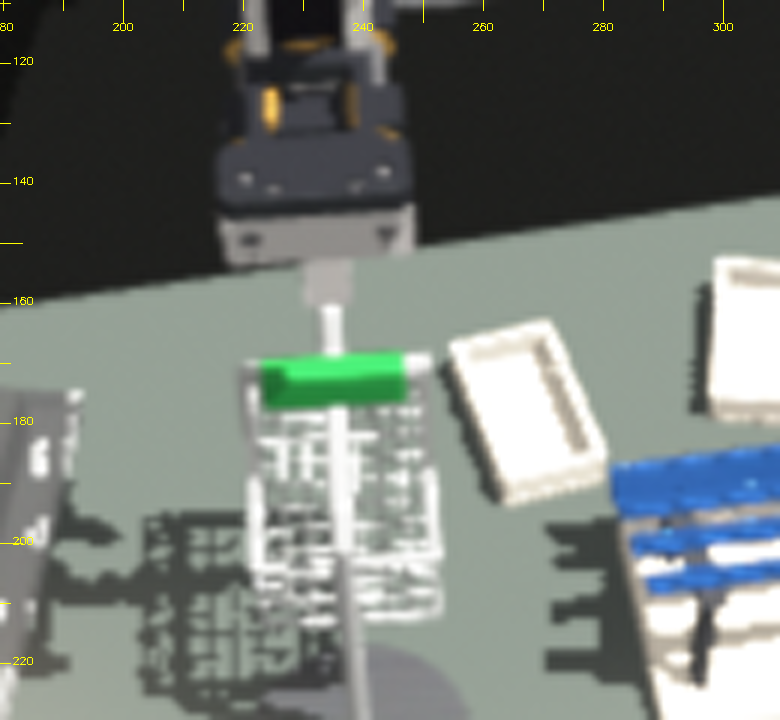

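View pics/w10.png

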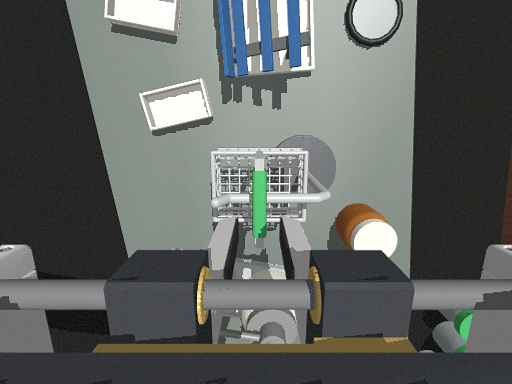

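move_arm:
  motion:
    - [[0,0,0],0.12,0.4]
    - [[-0.5,0.5,0],0.24,0.5]
    - [[-1.5,1.5,0],0.36,0.6]
    - [[-2.5,2.5,0],0.48,0.7]
    - [[-3.5,3.5,0],0.6,0.8]
    - [[-4.5,4.5,0],0.72,0.85]
    - [[-5.5,5.5,0],0.84,0.85]
    - [[-6.5,6.5,0],0.96,0.85]
    - [[-7.5,7.5,0],1.08,0.85]
    - [[-8.5,8.5,0],1.2,0.85]
    - [[-9.5,9.5,0],1.32,0.85]
    - [[-10.3,10.3,0],1.44,0.85]
    - [[-11.3,11,0],1.56,0.85]
    - [[-11.3,11,-1],1.68,0.85]
    - [[-11.3,11,-3],1.794,0.85]
    - [[-11.3,11,-5],1.794,0.85]
    - [[-11.3,11,-7],1.794,0.85]
    - [[-11.3,11,-7],1.794,0.85]
    - [[-11.3,11,-7],1.794,0.85]

```text
t: 22.7
eef_pos: [0.4815, -0.0184, 0.2033]
tool_rot: [-1.293, 1.154, 1.294]
wrist_force: [0.2, -0.1, -0.6]
opening: 0.848
```

```bash
cat >> fit.py <<'E'
def jaw():
    o=bot.get_obs(); m=R.from_rotvec(o["tool_rot"]).as_matrix()[:,2]; return o["eef_pos"],np.arctan2(m[1],m[0])
def overlay(d,p,fn,sc=1,b=None):
    im=d["image"].copy(); h=np.round(proj(d,boxpts(*p,.024,.024,.096,.054))).astype(int)
    for k,l in((0,2),(2,6),(6,4),(4,0)): cv2.line(im,tuple(map(int,h[k])),tuple(map(int,h[l])),(0,0,255),1)
    cv2.imwrite(fn,im)
E
python3 - <<'E'
from fit import *
print(jaw(),bot.get_obs()["q"].round(2))
w=cam("wrist"); overlay(w,[.482,-.0177,.118],"pics/w11.png")
s=cam("scene"); cv2.imwrite("pics/s11.png",s["image"])
E
```

```text
(array([ 0.48148692, -0.01836625,  0.20325989]), np.float64(1.6855584560072443)) [-0.43  0.17  0.45  1.97 -0.09  1.02  1.75]
```

View pics/w11.png

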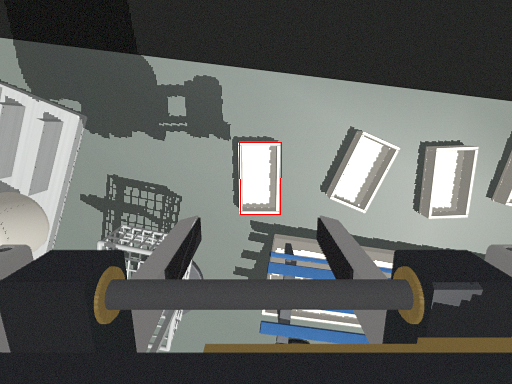

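View pics/s11.png

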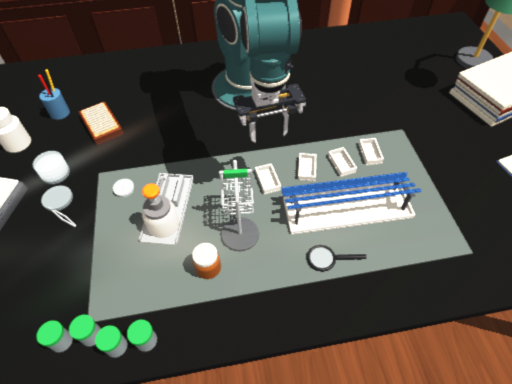

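move_arm:
  motion:
    - [[0,0,-4],0,0.85]
    - [[0,0,-8],0,0.85]
    - [[0,0,-12],0,0.85]
    - [[0,0,-15.5],0,0.85]
    - [[0,0,-18],0,0.85]
    - [[0,0,-19.2],0,0.85]
    - [[0,0,-19.7],0,0.85]
    - [[0,0,-19.7],0,0.85]
    - [[0,0,-19.7],0,0.4]
    - [[0,0,-19.7],0,0.4]
    - [[0,0,-19.7],0,0.4]
    - [[0,0,-19.7],0,0.4]
    - [[0,0,-19.7],0,0.4]
    - [[0,0,-19.7],0,0.4]
    - [[0,0,-19.7],0,0.4]
    - [[0,0,-19.7],0,0.4]
    - [[0,0,-19.7],0,0.4]
  force: 15

```text
t: 24.22
eef_pos: [0.4824, -0.018, 0.0071]
tool_rot: [-1.294, 1.151, 1.293]
wrist_force: [-2.4, 0.8, 10.2]
opening: 0.573
```

move_arm:
  motion:
    - [[0,0,2],0,0.4]
    - [[0,0,5],0,0.4]
    - [[0,0,9],0,0.4]
    - [[0,0,13],0,0.4]
    - [[0.5,0.2,15],-0.02,0.4]
    - [[2,1,15],-0.04,0.4]
    - [[4.5,2.2,15],-0.06,0.4]
    - [[7,3.4,15],-0.09,0.4]
    - [[9.5,4.6,15],-0.12,0.4]
    - [[11.8,5.7,15],-0.152,0.4]
    - [[13.2,6.4,15],-0.152,0.4]
    - [[13.5,6.6,14],-0.152,0.4]
    - [[13.5,6.6,13],-0.152,0.4]
    - [[13.5,6.6,13],-0.152,0.4]
    - [[13.5,6.6,13],-0.152,0.4]

```text
t: 25.47
eef_pos: [0.6156, 0.047, 0.1357]
tool_rot: [-1.181, 1.228, 1.183]
wrist_force: [1.3, -0.1, -0.3]
opening: 0.575
```

```bash
python3 - <<'E'
from fit import *
print(jaw(),bot.get_obs()["wrist_force"],bot.get_obs()["opening"])
s=cam("scene"); crop(s["image"],220,110,380,230,5,"pics/s12.png")
w=cam("wrist");cv2.imwrite("pics/w12.png",w["image"])
E
```

```text
(array([0.61556918, 0.04700325, 0.13566555]), np.float64(1.5332632359656888)) [ 1.32136861 -0.07239527 -0.31880329] 0.5746811631970828
```

View pics/s12.png

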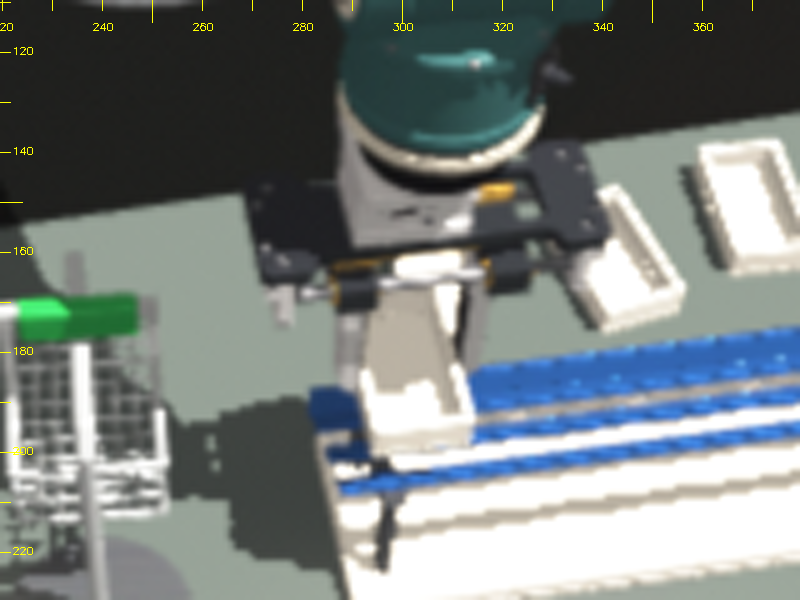

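View pics/w12.png

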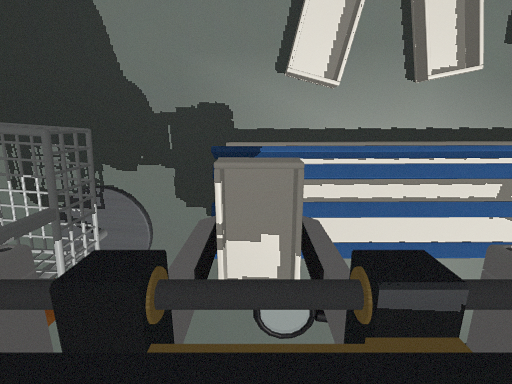

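move_arm:
  motion:
    - [[0.2,0,-1],0,0.4]
    - [[0.2,0,-2],0,0.4]
    - [[0.2,0,-2.8],0,0.4]
    - [[0.2,0,-2.8],0,0.4]
    - [[0.2,0,-2.8],0,0.4]
  force: 5

```text
t: 25.98
eef_pos: [0.6185, 0.0477, 0.1077]
tool_rot: [-1.182, 1.228, 1.183]
wrist_force: [-0.1, 0.2, -1.0]
opening: 0.577
```

move_arm:
  motion:
    - [[0,0,-0.3],0,0.4]
    - [[0,0,-0.6],0,0.4]
    - [[0,0,-0.9],0,0.4]
    - [[0,0,-0.9],0,0.4]
    - [[0,0,-0.9],0,0.4]

```text
t: 26.4
eef_pos: [0.6189, 0.0478, 0.0994]
tool_rot: [-1.182, 1.226, 1.182]
wrist_force: [-0.4, 0.4, -1.7]
opening: 0.572
```

```bash
python3 - <<'E'
from fit import *
print(jaw(),bot.get_obs()["wrist_force"],bot.get_obs()["opening"])
s=cam("scene"); crop(s["image"],260,140,360,230,7,"pics/s13.png")
E
```

```text
(array([0.61887873, 0.04779727, 0.09935759]), np.float64(1.534021125373873)) [-0.44892879  0.40180517 -1.66657229] 0.5715286856604492
```

View pics/s13.png

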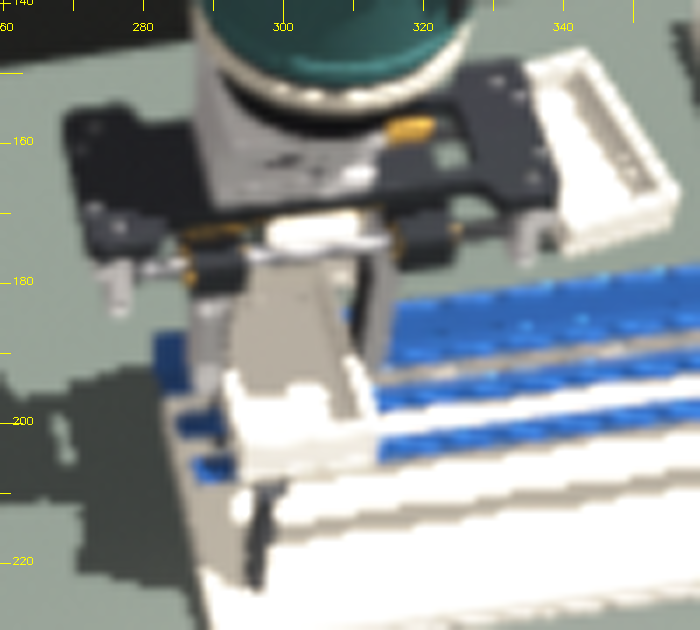

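move_arm:
  motion:
    - [[0,0,-0.3],0,0.4]
    - [[0,0,-0.6],0,0.4]
    - [[0,0,-0.9],0,0.4]
    - [[0,0,-0.9],0,0.4]
    - [[0,0,-0.9],0,0.4]

```text
t: 26.87
eef_pos: [0.6188, 0.0478, 0.0901]
tool_rot: [-1.182, 1.227, 1.182]
wrist_force: [-0.2, -0.5, -1.5]
opening: 0.575
```

```bash
python3 - <<'E'
from fit import *
print(jaw(),bot.get_obs()["wrist_force"],bot.get_obs()["opening"])
s=cam("scene"); crop(s["image"],260,140,360,230,7,"pics/s14.png")
E
```

```text
(array([0.61875618, 0.04777542, 0.09013619]), np.float64(1.534100017555054)) [-0.19658031 -0.53558652 -1.51322252] 0.5753194315276977
```

View pics/s14.png

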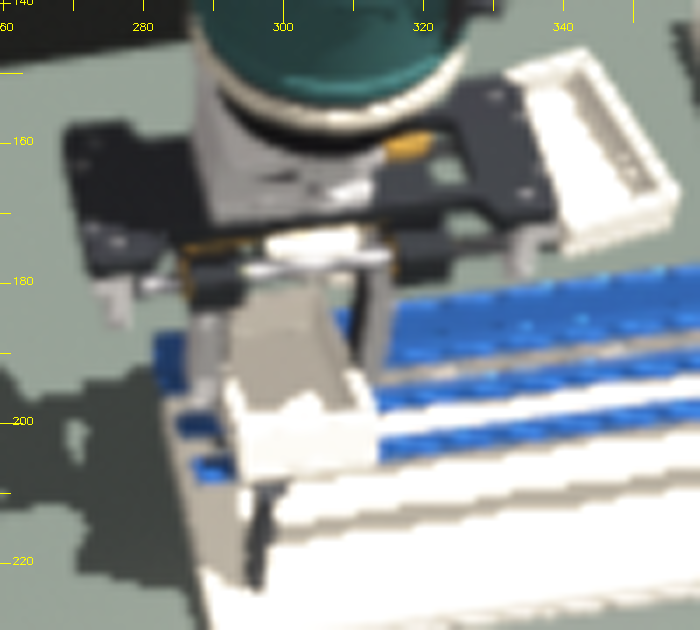

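move_arm:
  motion:
    - [[0,0,-0.2],0,0.4]
    - [[0,0,-0.4],0,0.4]
    - [[0,0,-0.5],0,0.4]
    - [[0,0,-0.5],0,0.4]
    - [[0,0,-0.5],0,0.4]

```text
t: 27.33
eef_pos: [0.6188, 0.0478, 0.0853]
tool_rot: [-1.182, 1.227, 1.182]
wrist_force: [0.0, -0.7, 0.3]
opening: 0.577
```

move_arm:
  motion:
    - [[0,0,-0.1],0,0.4]
    - [[0,0,-0.2],0,0.4]
    - [[0,0,-0.2],0,0.4]

```text
t: 27.58
eef_pos: [0.6193, 0.0478, 0.0838]
tool_rot: [-1.182, 1.226, 1.181]
wrist_force: [0.4, -0.2, 3.3]
opening: 0.575
```

```bash
python3 - <<'E'
from fit import *
print(jaw(),bot.get_obs()["wrist_force"],bot.get_obs()["opening"])
s=cam("scene"); crop(s["image"],260,140,360,230,7,"pics/s15.png")
E
```

```text
(array([0.61929708, 0.04777553, 0.08378472]), np.float64(1.5339854234422277)) [ 0.37707831 -0.23502886  3.32044328] 0.5751493725931186
```

View pics/s15.png

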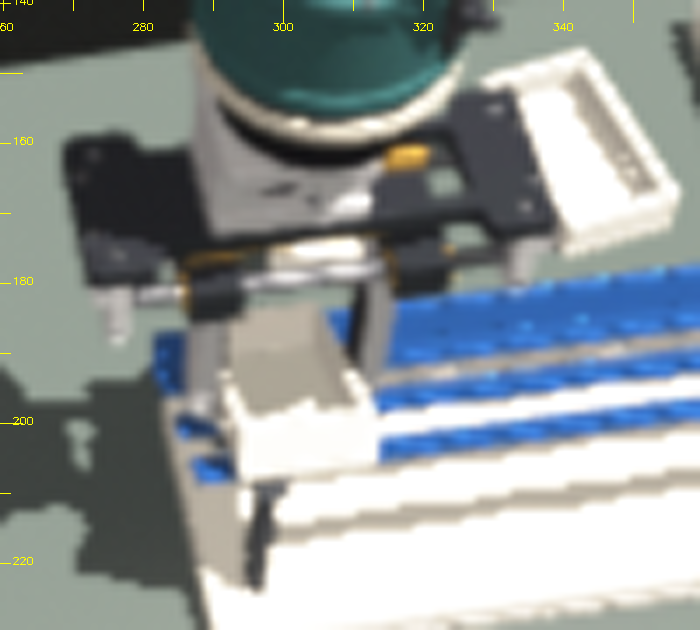

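move_arm:
  motion:
    - [[0,0,0],0,0.62]
    - [[0,0,0],0,0.66]
    - [[0,0,0],0,0.72]
    - [[0,0,0],0,0.8]
    - [[0,0,0],0,0.85]
    - [[0,0,0],0,0.85]
    - [[0,0,0],0,0.85]
    - [[0,0,2],0,0.85]
    - [[0,0,5],0,0.85]
    - [[0,0,8],0,0.85]
    - [[0,0,11],0,0.85]
    - [[-2,1,12],0,0.85]
    - [[-4,3,12],0,0.85]
    - [[-7,6,12],0,0.85]
    - [[-10,9,12],0,0.85]
    - [[-10,9,12],0,0.85]
    - [[-10,9,12],0,0.85]

```text
t: 29.05
eef_pos: [0.5177, 0.1398, 0.2038]
tool_rot: [-1.184, 1.224, 1.185]
wrist_force: [1.4, -0.6, -0.0]
opening: 0.853
```

```bash
cat >> fit.py <<'E'
def traytop(ys,xs=-.002,c=(.6265,.1975),yaw=-.037,rel=0):
    P=[]
    for a,b in((-.048,-.027),(.048,-.027),(.048,.027),(-.048,.027)):
        cc,ss=np.cos(rel),np.sin(rel)
        P.append([xs+cc*a-ss*b,ys+ss*a+cc*b,.024])
    return slope2w(c,yaw,P)
def rackview(d,trays,b,k,fn):
    im=cv2.resize(d["image"],None,fx=k,fy=k,interpolation=cv2.INTER_CUBIC)
    for p in trays:
        q=np.round((proj(d,traytop(*p))+.5)*k).astype(np.int32); cv2.polylines(im,[q.reshape(-1,1,2)],True,(0,0,255),1)
    x0,y0,x1,y1=[int(k*v) for v in b]; cv2.imwrite(fn,im[y0:y1,x0:x1])
E
python3 - <<'E'
from fit import *
print(jaw(),bot.get_obs()["wrist_force"],bot.get_obs()["opening"])
s=cam("scene"); rackview(s,[(-.15,)],(260,160,420,240),5,"pics/s16.png")
t=cam("top"); rackview(t,[(-.15,)],(130,165,260,250),5,"pics/t16.png")
w=cam("wrist"); overlay(w,[.459,.119,-.26],"pics/w16.png")
E
```

```text
(array([0.51765969, 0.13984413, 0.20376859]), np.float64(1.5377854014521846)) [ 1.42072585 -0.57415839 -0.03981151] 0.8526239223896931
```

View pics/s16.png

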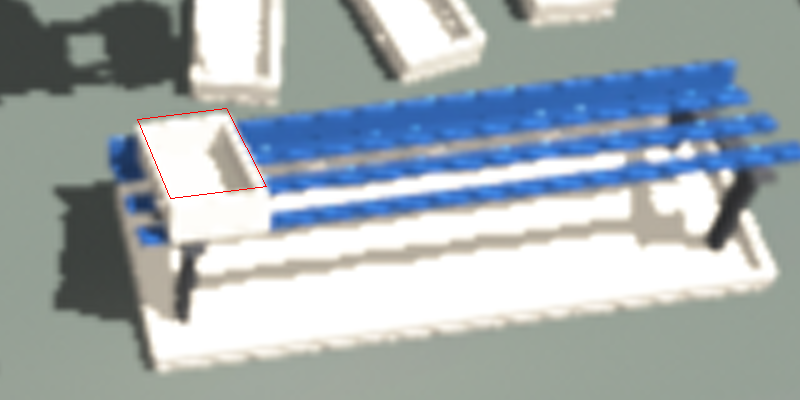

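View pics/t16.png

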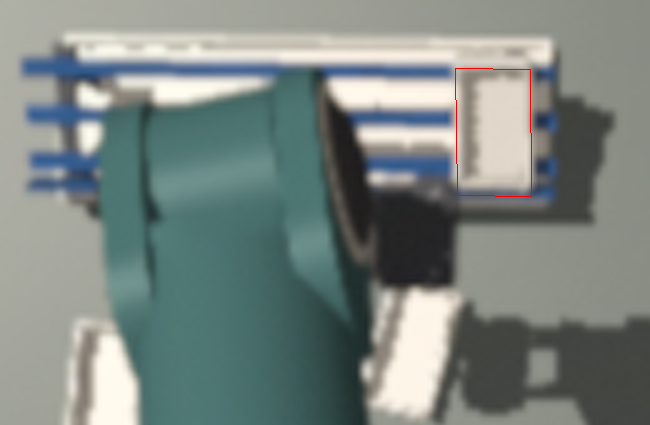

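View pics/w16.png

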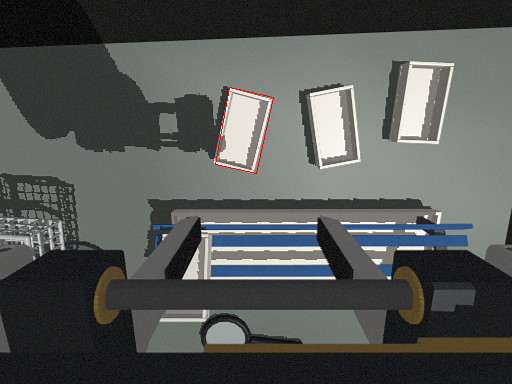

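move_arm:
  motion:
    - [[-2,-0.6,0],-0.1,0.75]
    - [[-4,-1.3,0],-0.2,0.75]
    - [[-5.5,-1.8,-1],-0.223,0.75]
    - [[-5.95,-1.9,-4],-0.223,0.75]
    - [[-5.95,-1.9,-8],-0.223,0.75]
    - [[-5.95,-1.9,-10],-0.223,0.75]
    - [[-5.95,-1.9,-10],-0.223,0.75]
    - [[-5.95,-1.9,-10],-0.223,0.75]

```text
t: 29.87
eef_pos: [0.4597, 0.1176, 0.1033]
tool_rot: [-1.015, 1.324, 1.014]
wrist_force: [-0.1, 0.2, 0.2]
opening: 0.752
```

```bash
python3 - <<'E'
from fit import *
print(jaw())
w=cam("wrist"); overlay(w,[.459,.119,-.26],"pics/w17.png")
E
```

```text
(array([0.45971369, 0.11755602, 0.10328423]), np.float64(1.3090073493831962))
```

View pics/w17.png

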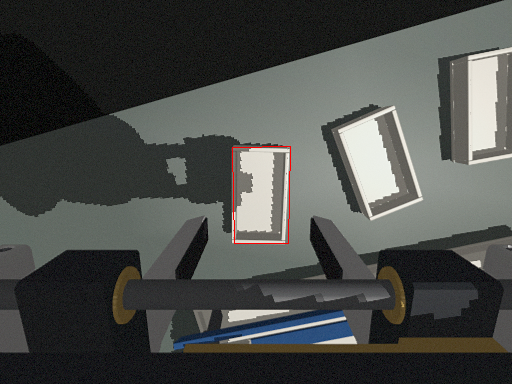

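move_arm:
  motion:
    - [[0,0.1,-4],0,0.75]
    - [[0,0.1,-7],0,0.75]
    - [[0,0.1,-9],0,0.75]
    - [[0,0.1,-9.7],0,0.75]
    - [[0,0.1,-9.7],0,0.75]
    - [[0,0.1,-9.7],0,0.4]
    - [[0,0.1,-9.7],0,0.4]
    - [[0,0.1,-9.7],0,0.4]
    - [[0,0.1,-9.7],0,0.4]
    - [[0,0.1,-9.7],0,0.4]
    - [[0,0.1,-9.7],0,0.4]
    - [[0,0.1,-9.7],0,0.4]
  force: 15

```text
t: 30.92
eef_pos: [0.4604, 0.1201, 0.0079]
tool_rot: [-1.016, 1.319, 1.015]
wrist_force: [-2.4, -1.3, 13.3]
opening: 0.573
```

move_arm:
  motion:
    - [[0,0,2],0,0.4]
    - [[0,0,5],0,0.4]
    - [[0,0,9],0,0.4]
    - [[0,0,13],0,0.4]
    - [[0.5,0.1,14],0.02,0.4]
    - [[2.5,0.4,14],0.06,0.4]
    - [[5,0.8,14],0.1,0.4]
    - [[8,1.3,14],0.14,0.4]
    - [[11,1.9,14],0.18,0.4]
    - [[14,2.5,14],0.225,0.4]
    - [[15.8,2.8,14],0.225,0.4]
    - [[16.2,2.9,13],0.225,0.4]
    - [[16.2,2.9,13],0.225,0.4]
    - [[16.2,2.9,13],0.225,0.4]
    - [[16.2,2.9,12],0.225,0.4]
    - [[16.2,2.9,11],0.225,0.4]
    - [[16.2,2.9,10.2],0.225,0.4]
    - [[16.2,2.9,10.2],0.225,0.4]
    - [[16.2,2.9,10.2],0.225,0.4]

```text
t: 32.5
eef_pos: [0.6209, 0.1487, 0.1079]
tool_rot: [-1.183, 1.227, 1.184]
wrist_force: [-0.6, 0.2, -0.9]
opening: 0.574
```

```bash
python3 - <<'E'
from fit import *
print(jaw(),bot.get_obs()["wrist_force"],bot.get_obs()["opening"])
s=cam("scene"); rackview(s,[(-.15,),(-.05,)],(260,140,420,240),5,"pics/s18.png")
E
```

```text
(array([0.62089518, 0.14868255, 0.10788148]), np.float64(1.5359404082693506)) [-0.58565801  0.24255307 -0.94654467] 0.5740015672695242
```

View pics/s18.png

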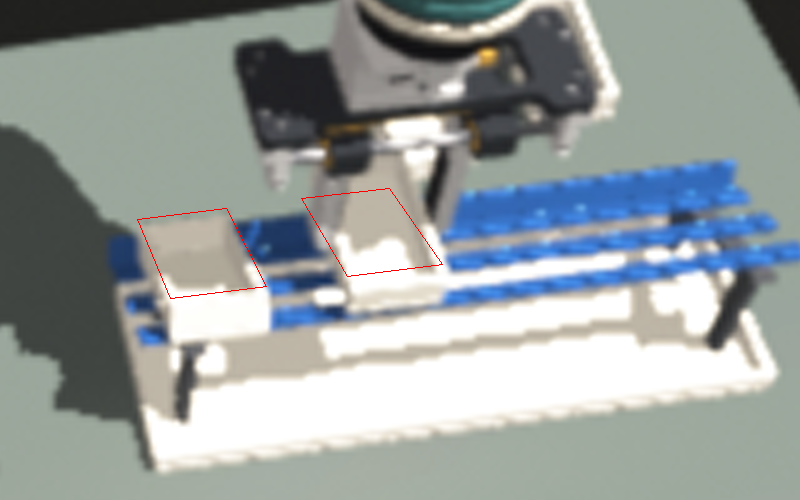

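Lower with a weak grip as before (last one settled at z 0.084).

move_arm:
  motion:
    - [[0,0,-0.3],0,0.4]
    - [[0,0,-0.6],0,0.4]
    - [[0,0,-0.9],0,0.4]
    - [[0,0,-1.2],0,0.4]
    - [[0,0,-1.5],0,0.4]
    - [[0,0,-1.8],0,0.4]
    - [[0,0,-2.1],0,0.4]
    - [[0,0,-2.3],0,0.4]
    - [[0,0,-2.4],0,0.4]
    - [[0,0,-2.4],0,0.4]
  force: 5

```text
t: 33.38
eef_pos: [0.6217, 0.1488, 0.0844]
tool_rot: [-1.184, 1.225, 1.183]
wrist_force: [-0.1, 0.3, 0.1]
opening: 0.579
```

move_arm:
  motion:
    - [[0,0,-0.1],0,0.4]
    - [[0,0,-0.15],0,0.4]
    - [[0,0,-0.15],0,0.4]
    - [[0,0,-0.15],0,0.62]
    - [[0,0,-0.15],0,0.66]
    - [[0,0,-0.15],0,0.72]
    - [[0,0,-0.15],0,0.8]
    - [[0,0,-0.15],0,0.85]
    - [[0,0,-0.15],0,0.85]
    - [[0,0,-0.15],0,0.85]
    - [[0,0,2],0,0.85]
    - [[0,0,5],0,0.85]
    - [[0,0,8],0,0.85]
    - [[0,0,11],0,0.85]
    - [[-2,1,12],0,0.85]
    - [[-4,3,12],0,0.85]
    - [[-7,6,12],0,0.85]
    - [[-11,9,12],0,0.85]
    - [[-11,9,12],0,0.85]
    - [[-11,9,12],0,0.85]

```text
t: 35.05
eef_pos: [0.509, 0.2415, 0.2047]
tool_rot: [-1.186, 1.223, 1.188]
wrist_force: [1.1, 0.5, 0.1]
opening: 0.848
```

```bash
python3 - <<'E'
from fit import *
print(jaw(),bot.get_obs()["wrist_force"],bot.get_obs()["opening"])
s=cam("scene"); rackview(s,[(-.15,),(-.05,)],(260,130,420,240),5,"pics/s19.png")
b=fittray(s,[.459,.239,.115]); print(b); b2=fittray(s,[.4326,.348,-.09]); print(b2)
w=cam("wrist"); overlay(w,b[0],"pics/w19.png")
E
```

```text
(array([0.50900994, 0.24153643, 0.20465631]), np.float64(1.5406831032077044)) [1.07105611 0.54868448 0.05500506] 0.8482734569845972
(array([0.45900318, 0.23927763, 0.11536076]), np.float64(0.06321222341458432))
(array([ 0.43334481,  0.34786647, -0.09758093]), np.float64(0.06234614149630735))
```

View pics/s19.png

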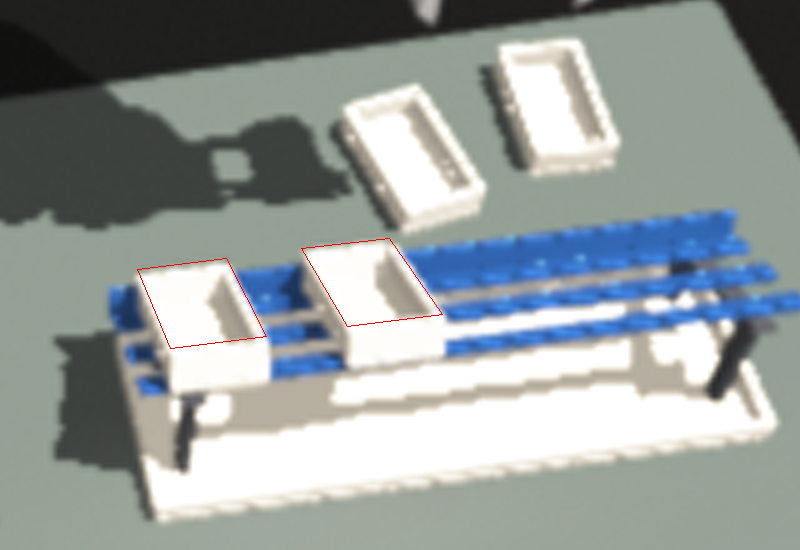

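View pics/w19.png

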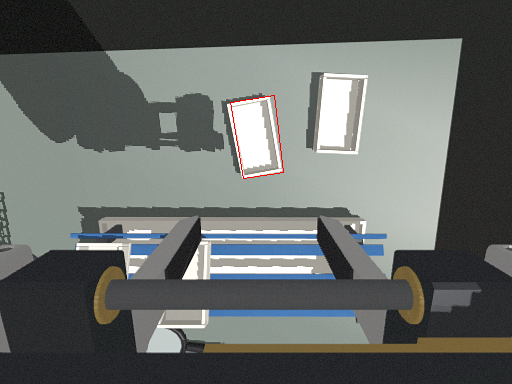

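move_arm:
  motion:
    - [[-2,0,0],0.1,0.75]
    - [[-4,0,0],0.157,0.75]
    - [[-5.2,0,-1],0.157,0.75]
    - [[-5.2,0,-4],0.157,0.75]
    - [[-5.2,0,-8],0.157,0.75]
    - [[-5.2,0,-10],0.157,0.75]
    - [[-5.2,0,-10],0.157,0.75]
    - [[-5.2,0,-10],0.157,0.75]

```text
t: 35.82
eef_pos: [0.4601, 0.2376, 0.1043]
tool_rot: [-1.298, 1.152, 1.297]
wrist_force: [0.4, -0.4, 1.0]
opening: 0.751
```

```bash
python3 - <<'E'
from fit import *
print(jaw())
w=cam("wrist"); overlay(w,[.459,.239,.125],"pics/w20.png")
E
```

```text
(array([0.46010636, 0.23756562, 0.10431696]), np.float64(1.6910259330556578))
```

View pics/w20.png

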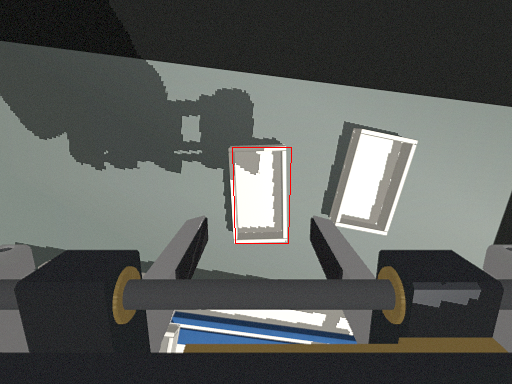

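move_arm:
  motion:
    - [[0,0,-4],0.03,0.75]
    - [[0,0,-7],0.03,0.75]
    - [[0,0,-9],0.03,0.75]
    - [[0,0,-9.75],0.03,0.75]
    - [[0,0,-9.75],0.03,0.75]
    - [[0,0,-9.75],0.03,0.4]
    - [[0,0,-9.75],0.03,0.4]
    - [[0,0,-9.75],0.03,0.4]
    - [[0,0,-9.75],0.03,0.4]
    - [[0,0,-9.75],0.03,0.4]
    - [[0,0,-9.75],0.03,0.4]
    - [[0,0,-9.75],0.03,0.4]
  force: 15

```text
t: 36.87
eef_pos: [0.4603, 0.2393, 0.0085]
tool_rot: [-1.32, 1.131, 1.319]
wrist_force: [-1.5, -1.4, 12.9]
opening: 0.575
```

move_arm:
  motion:
    - [[0,0,2],0,0.4]
    - [[0,0,5],0,0.4]
    - [[0,0,9],0,0.4]
    - [[0,0,13],0,0.4]
    - [[0.5,0,14],-0.02,0.4]
    - [[2.5,0.1,14],-0.06,0.4]
    - [[5,0.2,14],-0.1,0.4]
    - [[8,0.4,14],-0.13,0.4]
    - [[11,0.6,14],-0.16,0.4]
    - [[14,0.8,14],-0.187,0.4]
    - [[16,0.9,14],-0.187,0.4]
    - [[16.5,0.9,13],-0.187,0.4]
    - [[16.5,0.9,13],-0.187,0.4]
    - [[16.5,0.9,13],-0.187,0.4]
    - [[16.5,0.9,12],-0.187,0.4]
    - [[16.5,0.9,11],-0.187,0.4]
    - [[16.5,0.9,10.1],-0.187,0.4]
    - [[16.5,0.9,10.1],-0.187,0.4]
    - [[16.5,0.9,10.1],-0.187,0.4]

```text
t: 38.45
eef_pos: [0.6238, 0.2478, 0.1073]
tool_rot: [-1.184, 1.227, 1.184]
wrist_force: [0.4, -0.7, -1.3]
opening: 0.574
```

```bash
python3 - <<'E'
from fit import *
print(jaw(),bot.get_obs()["wrist_force"],bot.get_obs()["opening"])
s=cam("scene"); rackview(s,[(-.15,),(-.05,),(.05,)],(260,130,420,240),5,"pics/s21.png")
E
```

```text
(array([0.62379002, 0.24775197, 0.10727691]), np.float64(1.5361869077187944)) [ 0.41886559 -0.70556757 -1.34794586] 0.5744344433931184
```

View pics/s21.png

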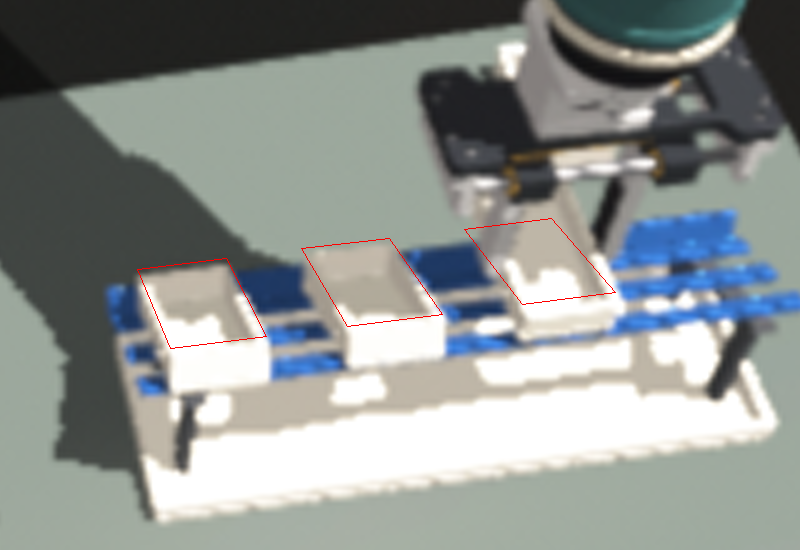

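move_arm:
  motion:
    - [[0.1,0,-0.3],0,0.4]
    - [[0.1,0,-0.6],0,0.4]
    - [[0.1,0,-0.9],0,0.4]
    - [[0.1,0,-1.2],0,0.4]
    - [[0.1,0,-1.5],0,0.4]
    - [[0.1,0,-1.8],0,0.4]
    - [[0.1,0,-2.1],0,0.4]
    - [[0.1,0,-2.3],0,0.4]
    - [[0.1,0,-2.3],0,0.4]
    - [[0.1,0,-2.3],0,0.4]
  force: 5

```text
t: 39.33
eef_pos: [0.6254, 0.2477, 0.0847]
tool_rot: [-1.184, 1.226, 1.183]
wrist_force: [-0.5, 0.3, -0.8]
opening: 0.572
```

move_arm:
  motion:
    - [[0,0,-0.1],0,0.4]
    - [[0,0,-0.2],0,0.4]
    - [[0,0,-0.2],0,0.4]
    - [[0,0,-0.2],0,0.4]

```text
t: 39.67
eef_pos: [0.6259, 0.2477, 0.0833]
tool_rot: [-1.184, 1.225, 1.183]
wrist_force: [0.7, 0.3, 5.4]
opening: 0.575
```

move_arm:
  motion:
    - [[0,0,0],0,0.62]
    - [[0,0,0],0,0.66]
    - [[0,0,0],0,0.72]
    - [[0,0,0],0,0.8]
    - [[0,0,0],0,0.85]
    - [[0,0,0],0,0.85]
    - [[0,0,0],0,0.85]
    - [[0,0,2],0,0.85]
    - [[0,0,5],0,0.85]
    - [[0,0,8],0,0.85]
    - [[0,0,11],0,0.85]
    - [[-2,1,12],0,0.85]
    - [[-4,3,12],0,0.85]
    - [[-7,6,12],0,0.85]
    - [[-10,8,12],0,0.85]
    - [[-13,10,12],0,0.85]
    - [[-13,10,12],0,0.85]
    - [[-13,10,12],0,0.85]

```text
t: 41.17
eef_pos: [0.4938, 0.3495, 0.2032]
tool_rot: [-1.186, 1.223, 1.187]
wrist_force: [0.1, -0.5, -0.5]
opening: 0.85
```

```bash
python3 - <<'E'
from fit import *
print(jaw(),bot.get_obs()["wrist_force"],bot.get_obs()["opening"])
s=cam("scene"); rackview(s,[(-.15,),(-.05,),(.05,)],(260,130,420,240),5,"pics/s22.png")
b=fittray(s,[.433,.348,-.09]); print(b)
w=cam("wrist"); overlay(w,[.434,.349,-.09],"pics/w22.png")
E
```

```text
(array([0.49376524, 0.34951078, 0.20320978]), np.float64(1.539549851014566)) [ 0.13073436 -0.54906734 -0.53473175] 0.8496059572964593
(array([ 0.43342477,  0.34806402, -0.09535264]), np.float64(0.06371161548731641))
```

View pics/s22.png

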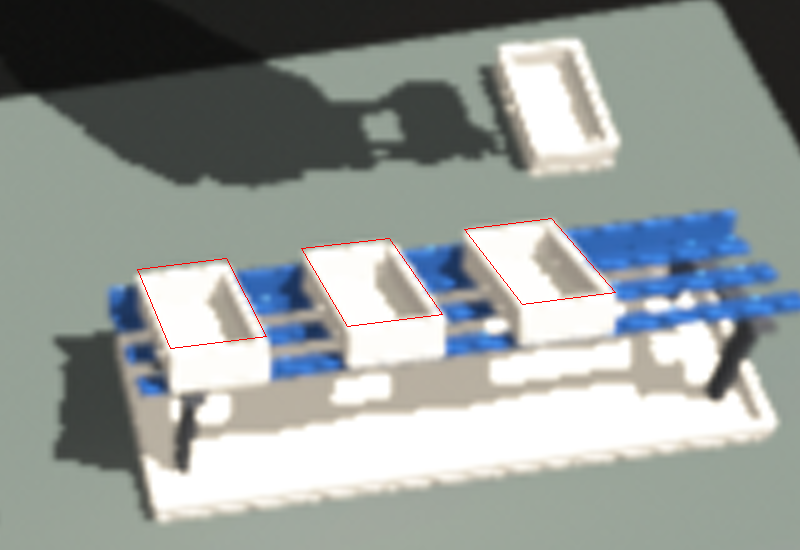

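View pics/w22.png

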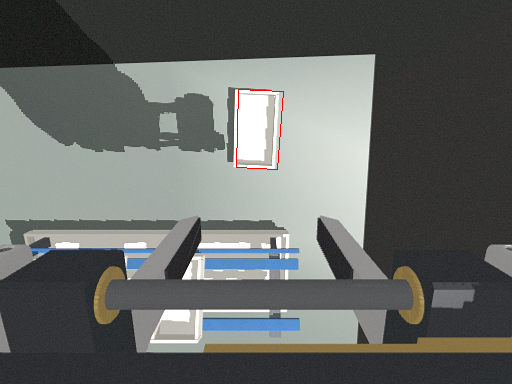

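move_arm:
  motion:
    - [[-2,0,0],-0.02,0.75]
    - [[-4,0,0],-0.04,0.75]
    - [[-5.5,0,0],-0.04,0.75]
    - [[-6.1,0,-2],-0.04,0.75]
    - [[-6.1,0,-5],-0.04,0.75]
    - [[-6.1,0,-8],-0.04,0.75]
    - [[-6.1,0,-10],-0.04,0.75]
    - [[-6.1,0,-10],-0.04,0.75]
    - [[-6.1,0,-10],-0.04,0.75]

```text
t: 42.02
eef_pos: [0.4352, 0.3467, 0.1027]
tool_rot: [-1.153, 1.246, 1.152]
wrist_force: [0.3, 0.6, 1.4]
opening: 0.748
```

```bash
python3 - <<'E'
from fit import *
print(jaw())
w=cam("wrist"); overlay(w,[.434,.348,-.075],"pics/w23.png")
E
```

```text
(array([0.43515784, 0.34667323, 0.10274273]), np.float64(1.4941350866224026))
```

View pics/w23.png

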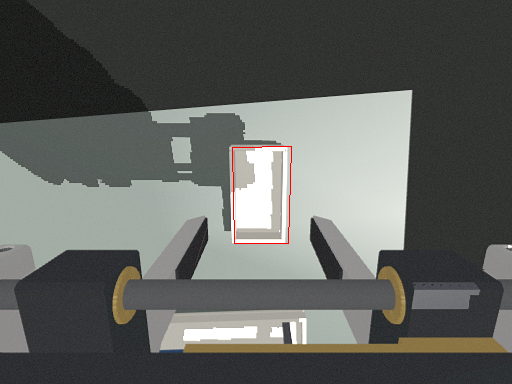

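move_arm:
  motion:
    - [[0,0,-4],0.02,0.75]
    - [[0,0,-7],0.02,0.75]
    - [[0,0,-9],0.02,0.75]
    - [[0,0,-9.6],0.02,0.75]
    - [[0,0,-9.6],0.02,0.75]
    - [[0,0,-9.6],0.02,0.4]
    - [[0,0,-9.6],0.02,0.4]
    - [[0,0,-9.6],0.02,0.4]
    - [[0,0,-9.6],0.02,0.4]
    - [[0,0,-9.6],0.02,0.4]
    - [[0,0,-9.6],0.02,0.4]
    - [[0,0,-9.6],0.02,0.4]
  force: 15

```text
t: 43.07
eef_pos: [0.4352, 0.3484, 0.0086]
tool_rot: [-1.168, 1.232, 1.168]
wrist_force: [-1.4, -1.6, 11.9]
opening: 0.573
```

move_arm:
  motion:
    - [[0,0,2],0,0.4]
    - [[0,0,5],0,0.4]
    - [[0,0,9],0,0.4]
    - [[0,0,13],0,0.4]
    - [[1,0,14],0,0.4]
    - [[3.5,0,14],0.01,0.4]
    - [[6.5,0,14],0.02,0.4]
    - [[9.5,0,14],0.02,0.4]
    - [[12.5,0,14],0.02,0.4]
    - [[15.5,0,14],0.02,0.4]
    - [[18,0,14],0.02,0.4]
    - [[19.3,0,13],0.02,0.4]
    - [[19.5,0,13],0.02,0.4]
    - [[19.5,0,13],0.02,0.4]
    - [[19.5,0,12],0.02,0.4]
    - [[19.5,0,11],0.02,0.4]
    - [[19.5,0,10.1],0.02,0.4]
    - [[19.5,0,10.1],0.02,0.4]
    - [[19.5,0,10.1],0.02,0.4]

```text
t: 44.65
eef_pos: [0.6287, 0.3478, 0.1073]
tool_rot: [-1.184, 1.227, 1.184]
wrist_force: [0.3, 0.2, -0.5]
opening: 0.575
```

```bash
python3 - <<'E'
from fit import *
print(jaw(),bot.get_obs()["wrist_force"],bot.get_obs()["opening"])
s=cam("scene"); rackview(s,[(-.15,),(-.05,),(.05,),(.15,)],(260,130,420,240),5,"pics/s24.png")
E
```

```text
(array([0.62868101, 0.34783364, 0.10727285]), np.float64(1.5363728147098574)) [ 0.26094538  0.19671841 -0.46069478] 0.5749313291239343
```

View pics/s24.png

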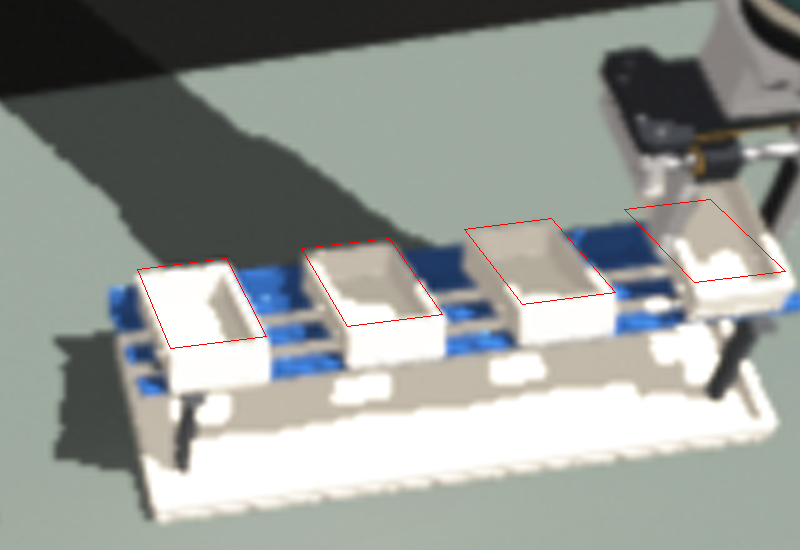

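move_arm:
  motion:
    - [[0,0,-0.3],0,0.4]
    - [[0,0,-0.6],0,0.4]
    - [[0,0,-0.9],0,0.4]
    - [[0,0,-1.2],0,0.4]
    - [[0,0,-1.5],0,0.4]
    - [[0,0,-1.8],0,0.4]
    - [[0,0,-2.1],0,0.4]
    - [[0,0,-2.3],0,0.4]
    - [[0,0,-2.4],0,0.4]
    - [[0,0,-2.5],0,0.4]
    - [[0,0,-2.5],0,0.4]
  force: 5

```text
t: 45.62
eef_pos: [0.63, 0.3479, 0.0834]
tool_rot: [-1.184, 1.224, 1.183]
wrist_force: [0.8, -0.1, 3.5]
opening: 0.576
```

Contact. Release and back off.

move_arm:
  motion:
    - [[0,0,0],0,0.62]
    - [[0,0,0],0,0.66]
    - [[0,0,0],0,0.72]
    - [[0,0,0],0,0.8]
    - [[0,0,0],0,0.85]
    - [[0,0,0],0,0.85]
    - [[0,0,0],0,0.85]
    - [[0,0,2],0,0.85]
    - [[0,0,5],0,0.85]
    - [[0,0,8],0,0.85]
    - [[0,0,12],0,0.85]
    - [[-3,1,15],0,0.85]
    - [[-7,2,17],0,0.85]
    - [[-11,3,17],0,0.85]
    - [[-15,4,17],0,0.85]
    - [[-19,6,17],0,0.85]
    - [[-23,8,17],0,0.85]
    - [[-26,10,17],0,0.85]
    - [[-26,10,17],0,0.85]
    - [[-26,10,17],0,0.85]

```text
t: 47.28
eef_pos: [0.3665, 0.4497, 0.2532]
tool_rot: [-1.186, 1.223, 1.188]
wrist_force: [0.7, -1.1, -0.5]
opening: 0.849
```

```bash
python3 - <<'E'
from fit import *
print(jaw(),bot.get_obs()["wrist_force"],bot.get_obs()["opening"])
T=[(-.15,),(-.05,),(.05,),(.15,)]
s=cam("scene"); rackview(s,T,(260,130,420,240),5,"pics/s25.png"); cv2.imwrite("pics/s25f.png",s["image"])
t=cam("top"); rackview(t,T,(120,165,260,250),5,"pics/t25.png"); cv2.imwrite("pics/t25f.png",t["image"])
E
```

```text
(array([0.36653353, 0.44974914, 0.2531803 ]), np.float64(1.5408772342515893)) [ 0.66009137 -1.08819899 -0.46417803] 0.8486968589146798
```

View pics/s25.png

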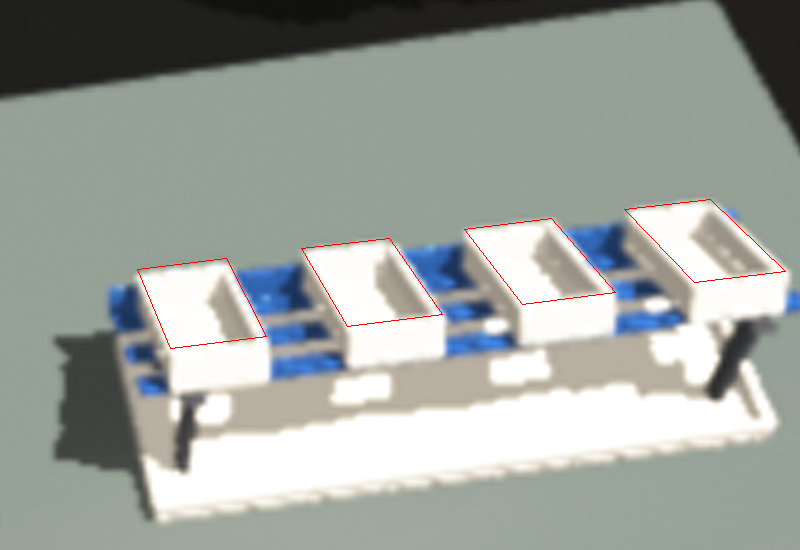

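View pics/t25.png

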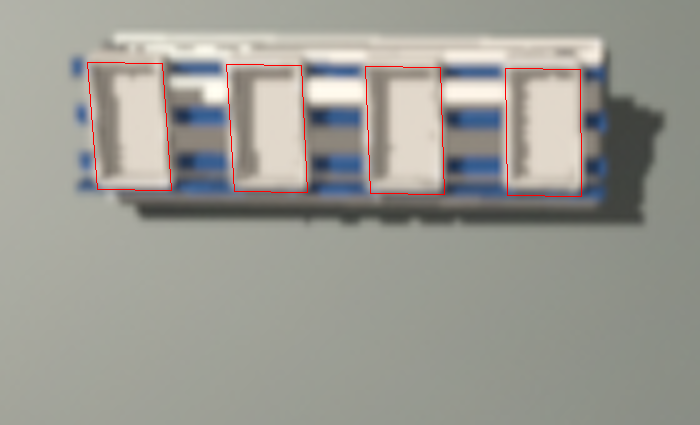

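View pics/t25f.png

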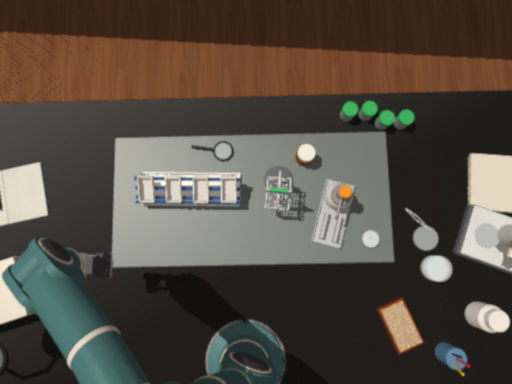

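View pics/s25f.png

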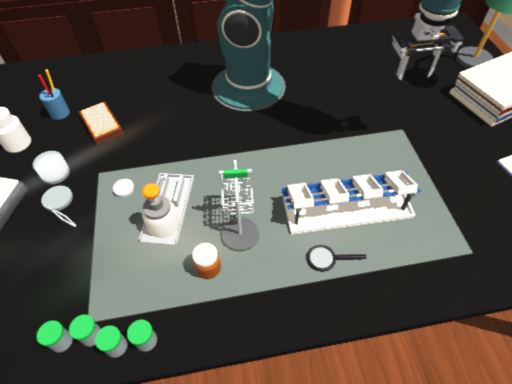

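move_arm:
  motion:
    - [[0,0,0],0,0.85]
    - [[0,0,0],0,0.85]
    - [[0,0,0],0,0.85]
    - [[0,0,0],0,0.85]
    - [[0,0,0],0,0.85]
    - [[0,0,0],0,0.85]
    - [[0,0,0],0,0.85]
    - [[0,0,0],0,0.85]
    - [[0,0,0],0,0.85]
    - [[0,0,0],0,0.85]
    - [[0,0,0],0,0.85]
    - [[0,0,0],0,0.85]

```text
t: 48.38
eef_pos: [0.3694, 0.4478, 0.2529]
tool_rot: [-1.184, 1.225, 1.183]
wrist_force: [-0.2, 0.1, 0.4]
opening: 0.85
```

```bash
python3 - <<'E'
from fit import *
a=cv2.imread("pics/t25f.png").astype(int); t=cam("top"); b=t["image"].astype(int)
print("changed px in work area",(abs(a-b).max(2)[130:270,110:395]>40).sum())
t0=cv2.imread("pics/top0.png").astype(int)
for n,(x0,y0,x1,y1) in dict(lens=(185,135,240,163),jar=(292,140,322,170),dish=(358,226,384,252),pump=(336,182,356,202)).items():
    print(n,(abs(t0-b).max(2)[y0:y1,x0:x1]>40).sum())
s=cam("scene"); crop(s["image"],190,140,270,260,6,"pics/s26.png")
E
```

```text
changed px in work area 0
lens 0
jar 0
dish 0
pump 0
```

View pics/s26.png

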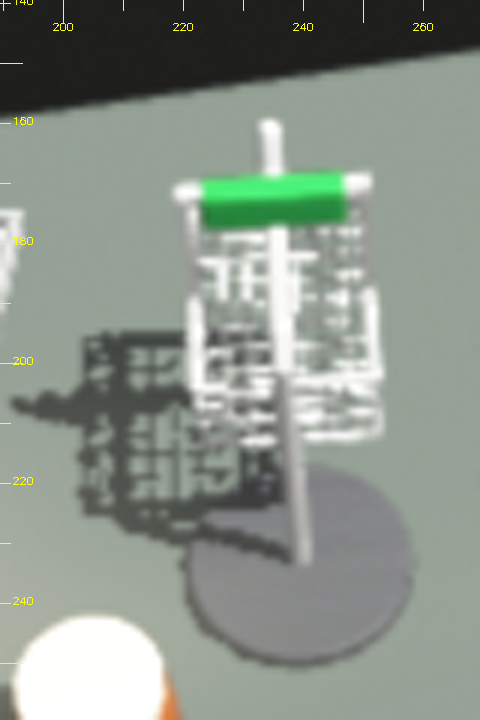

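The basket hangs upright on the hook arm by its green grip (pixel about 235,172). All four trays lie on the rack, nothing has changed between the last two pictures, and the bystanders and pump look as they did at the start.

```bash
python3 -c "
from cell import workorder
print(workorder.sign_off())"
```

```text
the job is handed in; nothing more can be done
None
```

I finished every part of the task and handed the job in at about 48 s of the 210 s allowed; the system gives no verdict.

- **Basket and pump:** I slid the basket onto the rails under the spout and let go. Each of the two pump strokes pressed solid at about 20 mm down, with 40 N and 32 N at the wrist. The pump was then let come all the way up. I took the basket out level and hung it by its green grip on the hook.
- **Trays:** All four trays were there. I set each on the slope with a weak grip so that it turned flat onto the slats, low end at the lip.
- **Last checks:** In both the overhead and the side camera, all four trays matched their intended outlines on the rack. Two overhead pictures about a second apart showed no change. The lens, jar, dish and pump head showed no change from the start picture. The basket hangs upright and the arm is clear of everything.
- **Small disagreements:** The two cameras differed by 2–5 mm on most points, so I corrected the tray grasps with the wrist camera. Closing on a tray near the table showed 10–13 N at the wrist, which went away on lifting. No tray appeared to be knocked aside during the run.

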